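# Re-relay a kiln control box

### The arm

A 6-joint arm with a two-finger parallel gripper is mounted at the origin on the work surface. World frame = base frame: x ahead of the robot, y to its left, z up, the work surface at z = 0. Lengths are in mm, angles in rad, forces in N, time in s.
With the tool pointing down it reaches from about 350 to 775 mm from the base axis. Payload 7.3 kg.
Tool frame: the origin (TCP) lies on the centre line of the jaws, within the pads' length; the fingertips stand 14 mm ahead of it and the grasp point (between the pads) lies 5 mm behind it; z points along the fingers, y is the line along which they close (so a half turn about z gives the same grasp; the last joint's range is limited). The gripper opens to 92 mm and grips with 3 to 60 N. Pads are 19 mm wide; open, the fingers measure 130 mm over their backs; the gripper's body (75 mm by 190 mm) begins 47 mm behind the grasp point.
Start: joints at [1.016, 0.342, 1.524, -0, 1.275, -0.146], TCP at [208.679, 481.764, 240.741] pointing down, gripper open.
Joint ranges: [-2.53, 2.53], [-0.77, 2.02], [0.04, 2.7], [-1, 4.14], [0.28, 2.66], [-3.11, 3.11]. Speed limits (rad/s): [2.57, 2.57, 3.14, 3.14, 3.14, 3.14].

### API

Orientations are given as [roll, pitch, yaw] about the fixed x, y, z axes, in that order (R = Rz(yaw) Ry(pitch) Rx(roll)).
In Python, from plant import get_obs, capture, bot, spot_in, trace, pinpoint gives the robot as it stands.
- The arm moves only by the tool play_rows, never from a script. Its argument "rows" is a list of rows, each a list of 2 entries, a list of its own where there are three numbers: the shift along the world's x, y, z in units of 3 cm (1.0 is 3 cm), then the turn, a rotation vector about the world's x, y, z in units of 8 degrees (1.0 is 8 degrees). A call has 1 to 12 rows; each row shifts and turns the commanded pose from where the row before left it; what a row does not reach is not made up. A row lasts 1/8 s, in which the tool goes at most 62.5 mm and 10.7 degrees, less where a joint would pass 70% of its speed; a pose out of reach is approached as far as the arm can. A call with a number of a shift or a turn outside -1 to 1 is refused whole. A call with a gripper value outside its range is refused whole. "hand" is the opening, from -1 (shut) to 1 (fully open), set as the call begins (left out, the last holds). The fingers move at their own pace and stop on an object; the grip force is fixed at half the most. Time passes only in rows, so rows that do not move let the fingers close. It gives the time, the measured TCP pose, the force, the opening and the grip force at its end, in the units of the state.
- get_obs(): the state, without advancing time (a new reading comes with each control period).
- capture(name): name is "scene" or "side" or "wrist"; returns a dict with "frame" (400x640x3 uint8, red, green, blue), "fov_y" (degrees; the focal length in pixels is half the picture's height over the tangent of half this angle, whatever the lens; pixels are square), "cx", "cy" (the principal point, pixels), "rvec" (rotation vector, rad) and "tvec" (3), from world to camera coordinates, as OpenCV has them; the wrist camera has in their place "hand_eye" (4x4, takes a point from camera to tool coordinates, whose origin is the TCP and whose axes are the flange's). Camera axes: x right, y down, z forward; pixel columns grow to the right and rows downward; lengths in mm; the calibration is good to about 2 mm. A picture is of the moment at which its call begins: read the wrist's pose just before it. There is no depth.
- bot.close_job(): hands the job in; it is judged then, once.
Trained networks look in the newest picture that a camera, given by its name, has taken for a name from the list of things; names that differ only in an ending like _2 or _b are one class to them, and where a whole thing is asked for, a point or a joint stands for the part that bears it (a point fixed in the world has none). Each returns a list of dicts, best first, with "p" (0 to 1); they miss things now and then, are a little off and sometimes report something else, mostly with a low value. They report only what shows in the picture. A call takes as long as a camera call. They do not tell look-alikes from the thing itself.
- spot_in(query, camera): "at" ([row, column] in pixels, amid what is visible of it).
- trace(query, camera): "mask" (400x640 bool, what is visible of it) and "at" ([row, column] in pixels, amid what is visible of it).
- pinpoint(query, camera): "at" ([row, column] in pixels: a listed point, or the origin of a listed thing).
The state is a dict: "time": time; "joint_positions": joint angles; "dq": joint speeds; "tau": joint torques, N m; "tool_pos": TCP position; "tcp_rot": TCP orientation; "contact_force": force on the tool from outside, world axes, zero at the start; "moment": the same for the moment, N m; "grip_width": finger opening in mm; "finger_force": force on a finger pad.
Only numpy, scipy, OpenCV 4.12 (cv2) and the standard library are available. Lean on these libraries where they do the work, as an engineer would, in place of code of your own. Each camera call takes 0.05 s, during which the arm holds its last target. There are 200 camera calls.

### The job

The pottery kiln's control box lies open on its back on the bench: pull every worn brown relay that is still in it and leave it in the orange scrap tub, and plug the three new white relays fully home, one in each of the three sockets. When all three are in, push the hinged door shut until it snaps home on its catch, and only then hang the yellow isolation tag by its eye on the hook stand. Leave the other things on the bench where they are.

Things in the scene. Friction and masses are not known exactly. Their poses are not given: they have to be found in the camera images.
- box: grey steel kiln control box on its back, fixed: 230 by 230 mm, rim 102 mm high, 6 mm walls, open on top; three relay sockets 50 mm apart in a row along its y, 20 mm to the -x side of its middle. From 65 mm past its centre on the +x side a terminal strip and transformer, up to 50 mm high. Origin: under its centre; axes along its walls; door hinged on the +y wall
- socket1 (a point): centre of the mouth of a relay socket: sharp-edged hole 35 mm (box x) by 37 mm (box y), 12 mm deep, in a black block 66 (x) by 48 mm (y); mouth 52 mm over the bench. Axes as the box. A relay fully home has its 10 mm foot down the hole and its case resting on the block, top 20 mm below the rim. Socket 1 is nearest the -y wall
- socket2 (a point): centre of the mouth of a relay socket: sharp-edged hole 35 mm (box x) by 37 mm (box y), 12 mm deep, in a black block 66 (x) by 48 mm (y); mouth 52 mm over the bench. Axes as the box. A relay fully home has its 10 mm foot down the hole and its case resting on the block, top 20 mm below the rim
- socket3 (a point): centre of the mouth of a relay socket: sharp-edged hole 35 mm (box x) by 37 mm (box y), 12 mm deep, in a black block 66 (x) by 48 mm (y); mouth 52 mm over the bench. Axes as the box. A relay fully home has its 10 mm foot down the hole and its case resting on the block, top 20 mm below the rim
- door (a joint): the box's door, rad: 0 shut on its catch, 1.57 straight up, grows as it opens. Stiff hinge, stays at any angle (0.2 to 1.2 N m to close it). A sprung roller catch stops it at about 0.05; 5 to 10 N at the free edge snaps it home, below 0.02. Push it over with shut fingers on its outer face, then press it down near the middle of the free edge
- door_hinge (a point): middle of the door's hinge line, which runs along the box's x on top of its +y wall, 103 mm over the bench. Axes turn with the door: -y points from the hinge to the free edge, z out of the door's outer face
- door_edge (a point): middle of the door's free edge, on its outer face, 230 mm from the hinge; the door is a flat panel 230 mm wide and 230 mm long, 12 mm thick, its outer face 13 mm above the hinge line when shut (115 mm over the bench). Axes as door_hinge
- new1: new plug-in relay, 90 g, standing: white case 36 (x) by 40 (y) by 30 mm high on a black plug foot 32 (x) by 34 (y) by 10 mm high, 40 mm in all; blue tab on top. Origin: middle of the foot's underside, z up. Fits a socket either way round
- new2: new plug-in relay, 90 g, standing: white case 36 (x) by 40 (y) by 30 mm high on a black plug foot 32 (x) by 34 (y) by 10 mm high, 40 mm in all; blue tab on top. Origin: middle of the foot's underside, z up. Fits a socket either way round
- new3: new plug-in relay, 90 g, standing: white case 36 (x) by 40 (y) by 30 mm high on a black plug foot 32 (x) by 34 (y) by 10 mm high, 40 mm in all; blue tab on top. Origin: middle of the foot's underside, z up. Fits a socket either way round
- worn1: worn plug-in relay, 90 g, standing: brown case 36 (x) by 40 (y) by 30 mm high on a black plug foot 32 (x) by 34 (y) by 10 mm high, 40 mm in all; black tab on top. Origin: middle of the foot's underside, z up. Fits a socket either way round. One to three are present, each home in a socket at the start, held only by its fit; the others are absent
- worn2: worn plug-in relay, 90 g, standing: brown case 36 (x) by 40 (y) by 30 mm high on a black plug foot 32 (x) by 34 (y) by 10 mm high, 40 mm in all; black tab on top. Origin: middle of the foot's underside, z up. Fits a socket either way round. One to three are present, each home in a socket at the start, held only by its fit; the others are absent
- worn3: worn plug-in relay, 90 g, standing: brown case 36 (x) by 40 (y) by 30 mm high on a black plug foot 32 (x) by 34 (y) by 10 mm high, 40 mm in all; black tab on top. Origin: middle of the foot's underside, z up. Fits a socket either way round. One to three are present, each home in a socket at the start, held only by its fit; the others are absent
- tub: open orange scrap tub fixed on the bench, 170 mm (x) by 130 mm (y), walls 50 mm high and 4 mm thick, floor 4 mm. Origin: under its centre, axes along its walls
- tag: yellow plastic isolation tag, 110 mm (x) by 42 mm (y) by 8 mm thick, 40 g, lying flat; round eye of 24 mm diameter near its +x end. Origin: middle of its underside
- tag_eye (a point): centre of the tag's eye, 38 mm from the tag's origin along its +x, 4 mm above its underside; axes as the tag
- hook_tip (a point): centre of the rounded top end (4 mm radius) of the upturned tip of a steel hook, 190 mm over the bench; axes as its stand. The hook's level arm, 4 mm in radius, 155 mm up, runs from the foot of the tip 90 mm along the stand's +x to a post of radius 8 mm, 175 mm high, on a round foot of radius 42 mm, 14 mm high. Fixed
- hook_seat (a point): on the axis of the arm just behind the upturned tip, 80 mm from the post, 155 mm over the bench: the tag may hang here or farther along the arm towards the post, plate down, eye up (put the flat tag's eye over the tip, lower it some 25 mm and let go: it swings down and hangs)
- screwdriver: screwdriver with red handle, 200 mm long, lying along its x; bystander, origin at mid length, underside
- test_tile: small clay tile, 75 mm square, 12 mm thick; bystander, origin under its centre
- strip: wooden guide strip, 260 by 28 by 10 mm, along its x; bystander, origin under its centre
- glaze_jar: glaze jar with blue cap, 60 mm diameter, 85 mm high; bystander, origin under its centre
- mug: blue mug, 80 mm diameter, 85 mm high, handle at +y; bystander, origin under its centre
- scraper: wooden scraper, 110 by 60 by 6 mm; bystander, origin under its centre
There are look-alikes about, which are no part of the job. Of the things shaped like the tag, the yellow one is meant.

How it is judged:
By the outcome, as a careful person would: the job done as asked, in the order asked, and still so for the second after the job is handed in, with the robot touching nothing.
Of worn1, worn2, worn3 only 1 to 3 are there at a start; the rules pass over those that are not, and their reading is None.
At some moment in a run one of new1, new2, new3, tag may be knocked a few centimetres aside while the robot is not near it.
It also fails if it takes over 210 s, if anything falls off the work surface, if the arm or the gripper's body presses on something with over 40 N, if the wrist force passes 120 N, or if a joint passes its speed limit or range.

## Working session

There is one attempt and no reset: what is moved stays moved. The work goes in short steps, Python scripts to look and compute and a tool call to move; the robot and the scene stay as the last step left them, time stands still between calls to the robot, and variables do not carry over. Pictures are saved under pics/ and viewed, at most 14 in all, crops included, and the job is handed in when it is done.

Besides the shell and the picture viewer there is one more tool, called after "Emit:" as a command line: name --argument value ..., lists and objects as JSON in quotes. play_rows: Moves the arm, as the interface text tells. Shifts and turns lie within -1 to 1; 1 stands for 3 cm of shift or 8 degrees of turn. Its arguments: {"type":"object","properties":{"rows":{"type":"array"},"hand":{"type":"number"}},"required":["rows"]}

```bash
mkdir -p pics
cat > h.py <<'E'
import numpy as np, cv2
from scipy.spatial.transform import Rotation as R
from plant import get_obs, capture, bot, spot_in, trace, pinpoint
def cam(name):
    o=get_obs() ; c=capture(name); f=200/np.tan(np.radians(c['fov_y'])/2)
    K=np.array([[f,0,c['cx']],[0,f,c['cy']],[0,0,1]])
    if 'rvec' in c and c['rvec'] is not None:
        Rw=cv2.Rodrigues(np.array(c['rvec'],float))[0].T; C=-Rw@np.array(c['tvec'],float).ravel()
    else:
        T=np.eye(4); T[:3,:3]=R.from_euler('xyz',o['tcp_rot']).as_matrix(); T[:3,3]=o['tool_pos']
        M=T@np.array(c['hand_eye']); Rw=M[:3,:3]; C=M[:3,3]
    return dict(K=K,Rw=Rw,C=C,img=c['frame'])
def ray(c,at): return c['Rw']@np.linalg.solve(c['K'],[at[1],at[0],1.])
def onz(c,at,z):
    d=ray(c,at); return c['C']+d*(z-c['C'][2])/d[2]
def proj(c,P):
    q=c['K']@(c['Rw'].T@(np.asarray(P,float)-c['C'])); return q[[1,0]]/q[2]
def tri(obs):
    A=np.zeros((3,3));b=np.zeros(3)
    for c,at in obs:
        d=ray(c,at);d/=np.linalg.norm(d);P=np.eye(3)-np.outer(d,d);A+=P;b+=P@c['C']
    return np.linalg.solve(A,b)
def save(c,n,crop=None,s=1):
    im=c['img'][:,:,::-1]
    if crop: im=im[crop[0]:crop[1],crop[2]:crop[3]]
    cv2.imwrite('pics/'+n+'.png',cv2.resize(im,None,fx=s,fy=s,interpolation=cv2.INTER_CUBIC))
E
python3 - <<'E'
from h import *
print(get_obs())
for n in ['scene','side','wrist']:
    c=cam(n); save(c,n+'0'); print(n,c['C'].round(),c['Rw'][:,2].round(2))
    for q in ['socket1','socket2','socket3','door_hinge','door_edge','new1','worn1','tub','tag_eye','tag','hook_tip','hook_seat','box']:
        print(q,[(np.round(d['at']).astype(int).tolist(),round(d['p'],2)) for d in pinpoint(q,n)[:5]])
E
```

```text
{'time': 0.0, 'joint_positions': array([ 1.01599575e+00,  3.42707681e-01,  1.52506429e+00,  4.92513181e-06,
        1.27539725e+00, -1.45991235e-01]), 'dq': array([-2.61786877e-04, -8.57835218e-04,  6.43105173e-05,  3.76782042e-04,
        6.28877580e-05,  1.55297207e-03]), 'tau': array([-2.13258623e-03, -4.31236410e+01, -2.44220728e+01,  7.18446798e-02,
        5.58802695e-02, -1.16860128e-04]), 'tool_pos': array([208.45363397, 481.3985977 , 240.03626037]), 'tcp_rot': array([-3.14003354e+00, -2.34008633e-04,  2.73278169e+00]), 'contact_force': array([-0.41634571, -0.41325827,  0.07842214]), 'moment': array([-0.07873433,  0.01440624, -0.01193543]), 'finger_force': 0.0, 'grip_width': 91.76573004131698}
scene [1366.  553. 1151.] [-0.59 -0.4  -0.7 ]
socket1 [([238, 341], 0.95), ([245, 352], 0.91), ([254, 367], 0.88)]
socket2 [([238, 341], 0.95), ([245, 352], 0.91), ([254, 367], 0.88)]
socket3 [([238, 341], 0.95), ([245, 352], 0.91), ([254, 367], 0.88)]
door_hinge [([259, 385], 0.81)]
door_edge [([230, 439], 0.75), ([201, 306], 0.17)]
new1 [([201, 306], 0.76), ([246, 270], 0.63)]
worn1 [
[... 849 characters left out ...]
 0.21)]
new1 [([212, 357], 0.73), ([388, 381], 0.66), ([263, 307], 0.57), ([213, 319], 0.54), ([209, 288], 0.54)]
worn1 [([263, 304], 0.77), ([251, 307], 0.74), ([277, 304], 0.46)]
tub [([162, 367], 0.75)]
tag_eye [([187, 329], 0.89), ([197, 418], 0.88), ([154, 418], 0.71), ([129, 332], 0.64)]
tag [([193, 409], 0.8), ([132, 328], 0.75), ([191, 341], 0.66), ([165, 422], 0.6), ([366, 319], 0.35)]
hook_tip [([123, 316], 0.64), ([387, 387], 0.28), ([269, 371], 0.19)]
hook_seat [([129, 312], 0.62)]
box [([269, 301], 0.81)]
wrist [140. 513. 384.] [ 0.26 -0.11 -0.96]
socket1 []
socket2 []
socket3 []
door_hinge []
door_edge []
new1 []
worn1 []
tub []
tag_eye []
tag []
hook_tip []
hook_seat []
box []
```

View pics/scene0.png

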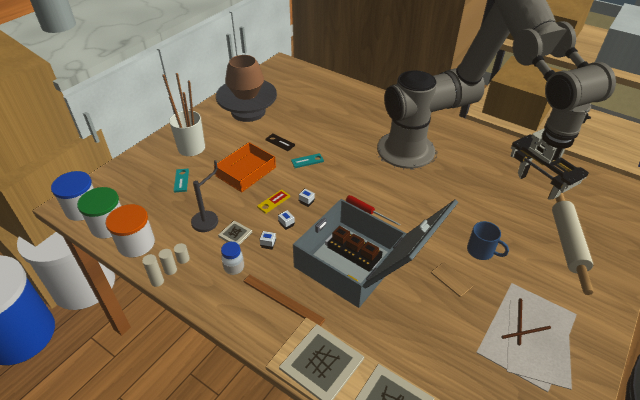

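View pics/side0.png

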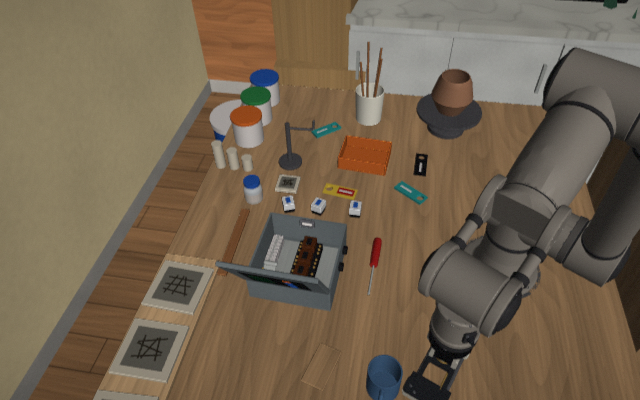

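Scene shows the box at (250,350) with three brown relays (243,341)/(249,355)/(257,372), new relays at (197,307), (219,286), (240,268), yellow tag (201,273), and teal and black look-alike tags. Measuring from both cameras.

Run:
```python
from h import *
s=cam('scene'); 
P={}
for n in ['scene','side']:
    c=s if n=='scene' else cam('side'); save(c,n+'1')
    P[n]=(c,{q:[(d['at'],d['p']) for d in pinpoint(q,n)] for q in ['socket1','door_hinge','door_edge','new1','tub','tag_eye','tag','hook_tip','worn1','box']})
    for q,z in [('new1',0),('tag_eye',4),('tag',0),('tub',0),('socket1',52),('worn1',42),('box',0),('hook_tip',190),('door_hinge',103)]:
        print(n,q,[(onz(c,a,z)[:2].round().astype(int).tolist(),round(p,2)) for a,p in P[n][1][q]])
    for q,z in [('screwdriver',5),('test_tile',0),('strip',5),('glaze_jar',40),('mug',40),('scraper',3),('new1',20)]:
        print(n,'spot',q,[(onz(c,d['at'],z)[:2].round().astype(int).tolist(),round(d['p'],2)) for d in spot_in(q,n)[:5]])
a,b=P['scene'],P['side']
for q in ['hook_tip','door_hinge','door_edge','tub','box']:
    print(q,tri([(a[0],a[1][q][0][0]),(b[0],b[1][q][0][0])]).round(1))
```

```text
scene new1 [([668, -113], 0.8), ([559, -138], 0.76), ([431, -140], 0.72), ([445, -408], 0.56)]
scene tag_eye [([532, -232], 0.81), ([215, -239], 0.77), ([577, -579], 0.71), ([220, -454], 0.55)]
scene tag [([503, -231], 0.83), ([274, -250], 0.76), ([236, -413], 0.74), ([598, -558], 0.71), ([515, 45], 0.57), ([537, -230], 0.35)]
scene tub [([433, -408], 0.66), ([786, 43], 0.3), ([529, -236], 0.24), ([446, -528], 0.2)]
scene socket1 [([554, 110], 0.82), ([548, 159], 0.8), ([550, 61], 0.61)]
scene worn1 [([549, 113], 0.77), ([555, 162], 0.68), ([554, 64], 0.53), ([543, -198], 0.42)]
scene box [([557, 106], 0.56)]
scene hook_tip [([603, -361], 0.91), ([651, -322], 0.54)]
scene door_hinge [([596, 185], 0.75), ([581, 222], 0.69)]
scene spot screwdriver [([349, 26], 0.83)]
scene spot test_tile [([680, -225], 0.92), ([529, 102], 0.46)]
scene spot strip [([420, 236], 0.18)]
scene spot glaze_jar [([779, -149], 0.86)]
scene spot mug [([291, 416], 0.74), ([453, -392], 0.28)]
scene spot scraper [([451, 385], 0.78), ([684, -384], 0.33)]
scene spot new1 [([437, -140], 0.59), ([659, -126], 0.5), ([55
[... 618 characters left out ...]
de box [([570, 108], 0.73), ([558, 25], 0.53), ([357, 56], 0.25), ([433, -151], 0.21)]
side hook_tip [([598, -351], 0.83)]
side door_hinge [([566, 222], 0.95), ([353, 141], 0.49)]
side spot screwdriver [([360, 16], 0.88)]
side spot test_tile [([498, -234], 0.68), ([689, -241], 0.66)]
side spot strip [([793, 22], 0.91)]
side spot glaze_jar [([773, -148], 0.63)]
side spot mug [([301, 415], 0.92)]
side spot scraper [([461, 391], 0.97), ([654, -149], 0.61)]
side spot new1 [([646, -124], 0.7), ([437, -148], 0.67), ([435, -413], 0.54), ([703, -358], 0.45)]
hook_tip [ 599.8 -363.2  183.7]
door_hinge [573.1 181.7  62.2]
door_edge [579.2 342.  303.8]
tub [ 435.5 -406.7    6.2]
box [567.1 113.1  12.1]
```

Emit:
play_rows --rows '[[[0.53, -0.78, 0], [0, 0, -0.69]], [[0.53, -0.78, 0], [0, 0, -0.69]], [[0.53, -0.78, 0], [0, 0, -0.69]], [[0.53, -0.78, 0], [0, 0, -0.69]], [[0.53, -0.78, 0], [0, 0, -0.69]], [[0.53, -0.78, 0], [0, 0, -0.69]], [[0.53, -0.78, 0], [0, 0, -0.69]], [[0.53, -0.78, 0], [0, 0, -0.69]], [[0.53, -0.78, 0], [0, 0, -0.69]], [[0.53, -0.78, 0], [0, 0, -0.69]], [[0.53, -0.78, 0], [0, 0, -0.69]], [[0.53, -0.78, 0], [0, 0, -0.69]]]' --hand 1

```text
time: 5.4
tool_pos: [400.0, 200.2, 240.8]
tcp_rot: [3.141, -0.0, 1.573]
contact_force: [1.1, 0.1, 0.6]
grip_width: 92.1
finger_force: 0.0
```

Emit:
play_rows --rows '[[[0.85, -0.45, 0], [0, 0, 0]], [[0.85, -0.45, 0], [0, 0, 0]], [[0.85, -0.45, 0], [0, 0, 0]], [[0.85, -0.45, 0], [0, 0, 0]], [[0.85, -0.45, 0], [0, 0, 0]], [[0.85, -0.45, 0], [0, 0, 0]], [[0, 0, 0], [0, 0, 0]]]'

```text
time: 6.28
tool_pos: [553.6, 119.0, 240.2]
tcp_rot: [-3.142, 0.0, 1.575]
contact_force: [-0.1, 0.4, -0.3]
grip_width: 91.7
finger_force: 0.0
```

Run:
```python
from h import *
c=cam('wrist'); save(c,'wbox',None,1.25); print(get_obs()['tool_pos'],get_obs()['tcp_rot'],c['C'],c['K'][0,0])
for q,z in [('socket1',52),('worn1',42),('door_hinge',103),('box',0)]:
    print(q,[(np.round(d['at']).tolist(),onz(c,d['at'],z)[:2].round(1).tolist(),round(d['p'],2)) for d in pinpoint(q,'wrist')])
for d in trace('worn1','wrist'):
    m=d['mask'].astype(np.uint8)
    print(d['p'],cv2.minAreaRect(cv2.findNonZero(m)),onz(c,d['at'],80).round(1))
```

```text
[552.57456444 119.62189996 240.24400887] [-3.14071350e+00 -5.97965732e-05  1.57564112e+00] [553.59509155 195.55376366 383.25117371] 285.77476534913376
socket1 []
worn1 [([226.0, 308.0], [542.9, 61.7], 0.8), ([187.0, 317.0], [553.4, 113.4], 0.71), ([141.0, 313.0], [548.8, 168.8], 0.68)]
door_hinge [([87.0, 338.0], [573.0, 222.1], 0.86)]
box [([183.0, 329.0], [569.9, 108.8], 0.9), ([326.0, 376.0], [649.9, -125.2], 0.74), ([186.0, 313.0], [548.9, 104.5], 0.38), ([144.0, 314.0], [549.9, 161.9], 0.24)]
0.67 ((313.54510498046875, 147.05130004882812), (35.15271759033203, 38.98346710205078), 3.6913859844207764) [552.  166.3  80. ]
0.58 ((311.8045654296875, 191.51693725585938), (33.06013107299805, 39.55012130737305), 3.1798300743103027) [549.9 118.3  80. ]
0.57 ((309.8121643066406, 231.6294403076172), (31.918678283691406, 40.89580535888672), 4.085616588592529) [544.2  68.7  80. ]
```

View pics/wbox.png

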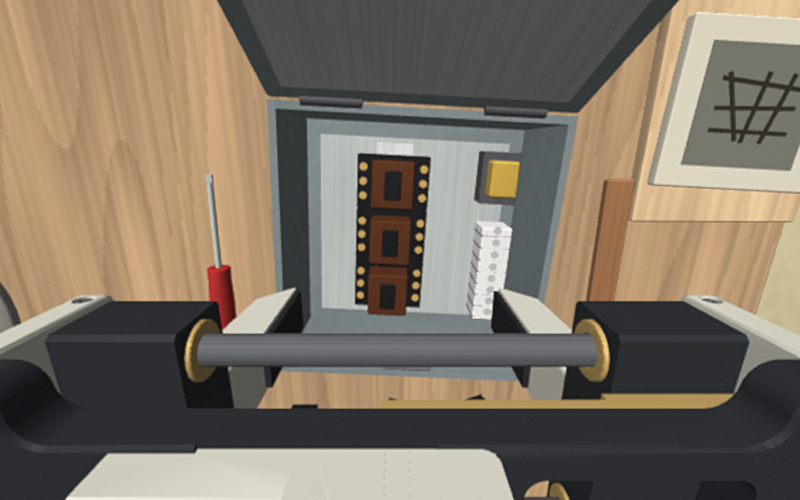

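Run:
```python
from h import *
c=cam('wrist'); im=c['img']
m=trace('box','wrist')[0]['mask']
# rim edges: steel pixels (low saturation) vs wood
hsv=cv2.cvtColor(im,cv2.COLOR_RGB2HSV)
L=[];Rr=[]
for r in range(100,228,4):
    s=hsv[r,:,1].astype(int)
    cols=np.where(m[r])[0]
    L.append((r,cols.min()));Rr.append((r,cols.max()+1))
    if r%16==4: print(r,cols.min(),cols.max(),s[205:232].tolist())
for E in (L,Rr):
    P=np.array([onz(c,(r+.0,x-.5),102)[:2] for r,x in E])
    k=np.polyfit(P[:,1],P[:,0],1); res=P[:,0]-np.polyval(k,P[:,1]); g=abs(res)<2.5; k=np.polyfit(P[g,1],P[g,0],1)
    print('dx/dy',k[0],'x at y=108',np.polyval(k,108),g.sum(),len(g),P[[0,-1]].round(1).tolist())
# relay top faces: brown
for d in trace('worn1','wrist'):
    print(d['p'],cv2.boundingRect(d['mask'].astype(np.uint8)))
cv2.imwrite('pics/wcrop.png',cv2.resize(im[110:265,270:360,::-1],None,fx=4,fy=3.8,interpolation=cv2.INTER_CUBIC))
```

```text
100 217 462 [97, 97, 97, 96, 99, 98, 97, 96, 97, 97, 99, 77, 20, 26, 22, 22, 20, 21, 23, 23, 18, 22, 22, 22, 22, 18, 27]
116 218 459 [96, 97, 97, 98, 97, 97, 95, 95, 97, 97, 99, 94, 57, 24, 26, 22, 22, 20, 20, 21, 15, 22, 18, 18, 18, 22, 18]
132 218 457 [98, 98, 96, 97, 98, 98, 98, 98, 97, 96, 98, 99, 88, 33, 24, 24, 20, 20, 19, 16, 27, 23, 26, 27, 23, 26, 22]
148 218 453 [97, 98, 97, 96, 96, 97, 97, 98, 99, 100, 97, 98, 101, 78, 13, 26, 22, 22, 20, 22, 23, 23, 18, 14, 18, 22, 22]
164 220 450 [97, 96, 96, 96, 96, 97, 97, 98, 97, 96, 98, 96, 99, 95, 58, 22, 22, 20, 20, 19, 18, 22, 24, 22, 22, 18, 18]
180 220 448 [97, 96, 97, 97, 97, 97, 97, 97, 97, 98, 97, 98, 98, 100, 87, 33, 22, 20, 18, 20, 19, 22, 19, 19, 19, 23, 18]
196 221 444 [95, 94, 97, 97, 97, 98, 97, 96, 97, 98, 98, 98, 98, 99, 101, 82, 8, 24, 24, 21, 22, 22, 21, 15, 19, 19, 22]
212 222 441 [96, 97, 98, 98, 97, 98, 97, 97, 97, 96, 98, 98, 96, 97, 98, 96, 66, 25, 27, 23, 21, 20, 20, 19, 23, 18, 23]
dx/dy 0.046373134885404 x at y=108 452.9471887298909 32 32 [[457.8, 211.6], [451.8, 88.2]]
dx/dy 0.04786923106226717 x at y=108 682.4892739608142 32 32 [[687.3, 213.4], [681.5, 89.8]]
0.96 (296, 213, 32, 41)
0.74 (296, 173, 34, 41)
0.62 (177, 0, 371, 306)
```

View pics/wcrop.png

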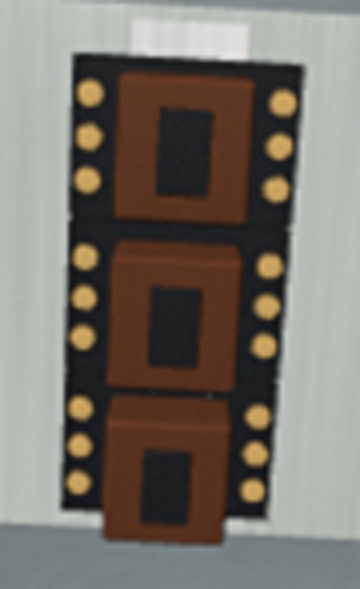

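Run:
```python
from h import *
c=cam('wrist')
for n,a,b in [(3,(183,150),(184,152)),(2,(172,325),(175.5,327.5)),(1,(164.5,483),(165.5,487.5))]:
    f=lambda q:(110+q[1]/3.8-.4,270+q[0]/4-.4)
    print(n,onz(c,f(a),82).round(1),onz(c,f(b),82).round(1))
# far rim edge y
hsv=cv2.cvtColor(c['img'],cv2.COLOR_RGB2HSV)
print(get_obs()['tool_pos'],get_obs()['tcp_rot'])
```

```text
3 [550.5 164.7  82. ] [550.8 164.2  82. ]
2 [547.8 114.8  82. ] [548.7 114.   82. ]
1 [545.7  65.5  82. ] [546.  64.  82.]
[552.25354503 120.21573581 240.95708365] [3.14122075e+00 6.92658383e-06 1.57711233e+00]
```

Emit:
play_rows --rows '[[[-0.03, 0.74, -0.5], [0, 0, -0.19]], [[-0.02, 0.74, -0.5], [0, 0, -0.19]], [[0, 0, -0.94], [0, 0, 0]], [[0, 0, -0.94], [0, 0, 0]], [[0, 0, -0.94], [0, 0, 0]], [[0, 0, -0.94], [0, 0, 0]], [[0, 0, -0.94], [0, 0, 0]], [[0, 0, 0], [0, 0, 0]], [[0, 0, 0], [0, 0, 0]]]'

```text
time: 7.9
tool_pos: [551.6, 164.6, 70.8]
tcp_rot: [3.14, -0.0, 1.524]
contact_force: [0.7, 0.6, -0.3]
grip_width: 92.0
finger_force: 0.0
```

Emit:
play_rows --rows '[[[0, 0, 0], [0, 0, 0]], [[0, 0, 0], [0, 0, 0]], [[0, 0, 0], [0, 0, 0]], [[0, 0, 0], [0, 0, 0]], [[0, 0, 0], [0, 0, 0]]]' --hand -1

```text
time: 8.52
tool_pos: [551.0, 164.3, 69.8]
tcp_rot: [3.141, -0.0, 1.524]
contact_force: [1.4, 0.5, 0.2]
grip_width: 46.6
finger_force: 0.0
```

Run:
```python
from h import *
o=get_obs();print(o['tool_pos'],o['tcp_rot'],o['contact_force'],o['grip_width'],o['finger_force'])
c=cam('wrist'); save(c,'held_w3',(180,330,220,420),4)
np.save('held_w3.npy',c['img'])
```

```text
[550.99337066 164.3496015   69.77986252] [ 3.14144313e+00 -1.49068177e-06  1.52356308e+00] [1.37058248 0.46328475 0.22916216] 46.649590736005 0.0
```

View pics/held_w3.png

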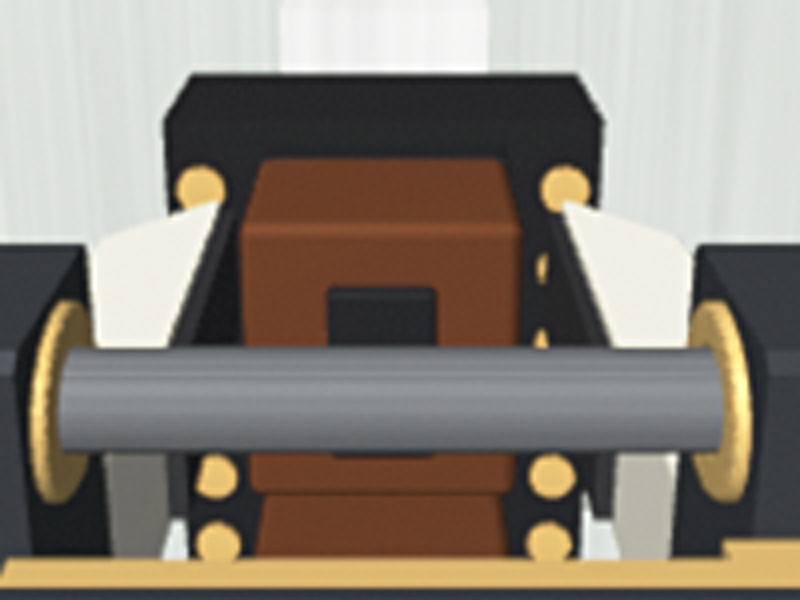

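Emit:
play_rows --rows '[[[0, 0, 0], [0, 0, 0]], [[0, 0, 0], [0, 0, 0]], [[0, 0, 0], [0, 0, 0]], [[0, 0, 0.4], [0, 0, 0]], [[0, 0, 0.4], [0, 0, 0]], [[0, 0, 0.6], [0, 0, 0]], [[0, 0, 0.9], [0, 0, 0]], [[0, 0, 0.9], [0, 0, 0]]]'

```text
time: 9.57
tool_pos: [551.1, 164.4, 167.5]
tcp_rot: [3.141, -0.0, 1.524]
contact_force: [0.1, -0.2, -0.7]
grip_width: 35.8
finger_force: 30.0
```

Run:
```python
from h import *
o=get_obs();print(o['tool_pos'],o['tcp_rot'],o['contact_force'],o['grip_width'],o['finger_force'])
c=cam('wrist'); save(c,'held_w3b'); np.save('held_w3b.npy',c['img'])
g=c['img'][:,:,:].astype(int); 
print([g[r,300].tolist() for r in range(225,245,2)])
s=cam('scene')
for n in ['scene','side']:
    c=s if n=='scene' else cam('side')
    d=trace('tub',n)[0]; m=d['mask'].astype(np.uint8); save(c,n+'2')
    h=cv2.convexHull(cv2.findNonZero(m)); a=cv2.approxPolyDP(h,4,True)[:,0]
    print(n,d['p'],[(p.tolist(),onz(c,(p[1],p[0]),50)[:2].round().tolist(),onz(c,(p[1],p[0]),0)[:2].round().tolist()) for p in a])
```

```text
[551.075827   164.37949038 167.54125921] [ 3.14056443e+00 -1.94962385e-04  1.52360063e+00] [ 0.12894603 -0.16142339 -0.73888378] 35.810125215626904 29.999899864196777
[[102, 59, 37], [102, 59, 37], [102, 59, 37], [102, 59, 37], [102, 60, 37], [109, 64, 41], [131, 77, 50], [113, 66, 43], [106, 62, 39], [105, 62, 39]]
scene 0.96 [([274, 157], [362.0, -333.0], [317.0, -373.0]), ([275, 167], [402.0, -297.0], [358.0, -335.0]), ([242, 191], [557.0, -310.0], [520.0, -349.0]), ([216, 175], [548.0, -433.0], [511.0, -478.0]), ([218, 162], [495.0, -474.0], [455.0, -521.0]), ([247, 142], [352.0, -466.0], [306.0, -512.0])]
side 0.69 [([389, 151], [352.0, -408.0], [353.0, -469.0]), ([384, 174], [359.0, -287.0], [360.0, -342.0]), ([366, 171], [420.0, -292.0], [424.0, -347.0])]
```

Emit:
play_rows --rows '[[[-0.23, -1, 0], [0, 0, 0]], [[-0.23, -1, 0], [0, 0, 0]], [[-0.23, -1, 0], [0, 0, 0]], [[-0.23, -1, 0], [0, 0, 0]], [[-0.23, -1, 0], [0, 0, 0]], [[-0.23, -1, 0], [0, 0, 0]], [[-0.23, -1, 0], [0, 0, 0]], [[-0.23, -1, 0], [0, 0, 0]], [[-0.23, -1, 0], [0, 0, 0]], [[-0.23, -1, 0], [0, 0, 0]], [[-0.23, -1, 0], [0, 0, 0]], [[-0.23, -1, 0], [0, 0, 0]]]'

```text
time: 11.32
tool_pos: [467.2, -196.3, 164.5]
tcp_rot: [-3.14, -0.001, 1.524]
contact_force: [0.3, -0.2, -2.0]
grip_width: 36.1
finger_force: 30.0
```

Emit:
play_rows --rows '[[[-0.23, -1, 0], [0, 0, 0]], [[-0.23, -1, 0], [0, 0, 0]], [[-0.23, -1, 0], [0, 0, 0]], [[-0.23, -1, 0], [0, 0, 0]], [[-0.23, -1, 0], [0, 0, 0]], [[-0.23, -1, 0], [0, 0, 0]], [[-0.23, -1, 0], [0, 0, 0]], [[-0.23, -0.9, -0.5], [0, 0, 0]], [[0, 0, -1], [0, 0, 0]], [[0, 0, -1], [0, 0, 0]], [[0, 0, -1], [0, 0, 0]], [[0, 0, 0], [0, 0, 0]]]'

```text
time: 12.82
tool_pos: [411.4, -430.7, 57.3]
tcp_rot: [-3.137, -0.006, 1.524]
contact_force: [0.0, 0.4, -1.2]
grip_width: 35.9
finger_force: 30.0
```

Emit:
play_rows --rows '[[[0, 0, -0.4], [0, 0, 0]], [[0, 0, 0], [0, 0, 0]]]'

```text
time: 13.08
tool_pos: [412.9, -432.5, 48.6]
tcp_rot: [-3.141, -0.0, 1.524]
contact_force: [-0.2, 0.0, -0.2]
grip_width: 36.0
finger_force: 30.0
```

Emit:
play_rows --rows '[[[0, 0, 0], [0, 0, 0]], [[0, 0, 0], [0, 0, 0]], [[0, 0, 0], [0, 0, 0]], [[0, 0, 0.5], [0, 0, 0]], [[0, 0, 1], [0, 0, 0]], [[0, 0, 1], [0, 0, 0]], [[0, 0, 1], [0, 0, 0]], [[0, 0, 1], [0, 0, 0]], [[0, 0, 1], [0, 0, 0]]]' --hand 0.22

```text
time: 14.2
tool_pos: [413.0, -432.6, 216.1]
tcp_rot: [3.141, 0.001, 1.524]
contact_force: [-0.5, 0.4, 0.1]
grip_width: 55.9
finger_force: 0.0
```

Run:
```python
from h import *
o=get_obs();print(o['tool_pos'],o['tcp_rot'],o['contact_force'],o['grip_width'])
s=cam('scene')
for n in ['scene','side']:
    c=s if n=='scene' else cam('side'); save(c,n+'3')
    print(n,[(onz(c,d['at'],20)[:2].round().tolist(),round(d['p'],2)) for d in trace('new1',n)])
    print(n,[(onz(c,d['at'],20)[:2].round().tolist(),round(d['p'],2)) for d in trace('worn1',n)])
```

```text
[ 412.95915885 -432.61964738  216.10017115] [3.14060352e+00 1.13777769e-03 1.52362129e+00] [-0.54043888  0.43348621  0.13474729] 55.866320966534296
scene [([434.0, -148.0], 0.74), ([658.0, -120.0], 0.68), ([563.0, -131.0], 0.67)]
scene [([702.0, -364.0], 0.69), ([509.0, 40.0], 0.56), ([411.0, -444.0], 0.55), ([520.0, 99.0], 0.5)]
side [([649.0, -131.0], 0.69), ([549.0, -126.0], 0.61), ([434.0, -148.0], 0.55)]
side [([558.0, 24.0], 0.75), ([554.0, 78.0], 0.69), ([411.0, -440.0], 0.64), ([301.0, 403.0], 0.33)]
```

Emit:
play_rows --rows '[[[0.49, 0.97, 0], [0, 0, 0]], [[0.49, 0.97, 0], [0, 0, 0]], [[0.49, 0.97, 0], [0, 0, 0]], [[0.49, 0.97, 0], [0, 0, 0]], [[0.49, 0.97, 0], [0, 0, 0]], [[0.49, 0.97, 0], [0, 0, 0]], [[0.49, 0.97, 0], [0, 0, 0]], [[0.49, 0.97, 0], [0, 0, 0]], [[0.49, 0.97, 0], [0, 0, 0]], [[0, 0, 0], [0, 0, 0]], [[0, 0, 0], [0, 0, 0]]]' --hand 1

```text
time: 15.88
tool_pos: [544.8, -171.0, 212.9]
tcp_rot: [-3.14, -0.0, 1.524]
contact_force: [-0.2, 0.1, 0.1]
grip_width: 92.0
finger_force: 0.0
```

Run:
```python
from h import *
o=get_obs();print(o['tool_pos'],o['tcp_rot'],o['grip_width'])
c=cam('wrist'); save(c,'wnew',(100,290,140,540),2)
print([(onz(c,d['at'],0)[:2].round(1).tolist(),round(d['p'],2)) for d in pinpoint('new1','wrist')])
for d in trace('new1','wrist'):
    m=d['mask'].astype(np.uint8); print(round(d['p'],2),np.round(d['at'],1),onz(c,d['at'],20)[:2].round(1),cv2.minAreaRect(cv2.findNonZero(m)))
print('eye',[(np.round(d['at']).tolist(),onz(c,d['at'],4)[:2].round(1).tolist(),round(d['p'],2)) for d in pinpoint('tag_eye','wrist')])
print('tag',[(np.round(d['at']).tolist(),onz(c,d['at'],0)[:2].round(1).tolist(),round(d['p'],2)) for d in pinpoint('tag','wrist')])
```

```text
[ 544.76160629 -171.02945115  212.92991817] [-3.14002674e+00 -1.75447229e-04  1.52381305e+00] 92.01962949536194
[([651.5, -126.2], 0.77), ([438.5, -141.5], 0.69), ([555.9, -135.0], 0.56), ([500.6, -225.5], 0.49)]
0.84 [162.7 225.1] [ 437.5 -141.1] ((223.0, 162.0), (38.0, 42.0), 90.0)
0.63 [141.6 410.8] [ 655.2 -126.7] ((411.7477111816406, 142.1201629638672), (38.95198440551758, 40.28477478027344), 64.53665161132812)
0.59 [150.9 327. ] [ 558.1 -132.8] ((325.7059326171875, 151.17648315429688), (32.49977111816406, 37.83555603027344), 14.03624439239502)
0.46 [315.2 261.7] [ 459.4 -354.5] ((259.0, 311.5), (29.0, 102.0), 90.0)
eye [([243.0, 90.0], [236.1, -242.5], 0.84), ([227.0, 312.0], [535.8, -233.7], 0.83)]
tag [([249.0, 118.0], [268.9, -254.2], 0.84), ([222.0, 284.0], [498.4, -225.7], 0.67)]
```

View pics/wnew.png

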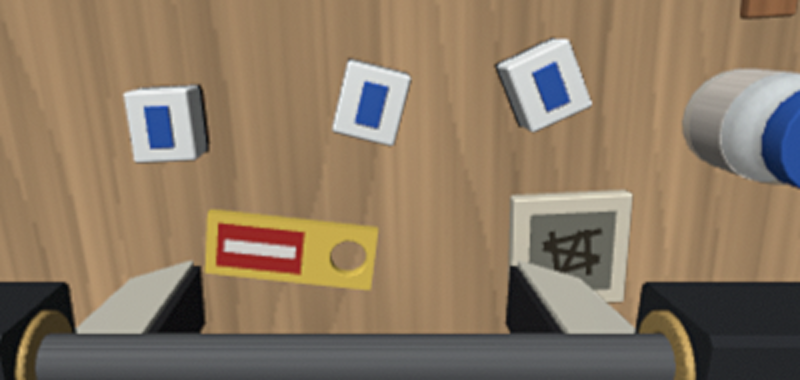

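```bash
cat >> h.py <<'E'
def blues(c,z=40,roi=None):
    h=cv2.cvtColor(c['img'],cv2.COLOR_RGB2HSV); m=cv2.inRange(h,(105,120,60),(130,255,255))
    n,l,st,ce=cv2.connectedComponentsWithStats(m); out=[]
    for i in range(1,n):
        if not 40<st[i,4]<600: continue
        cs=cv2.findContours((l==i).astype(np.uint8),cv2.RETR_EXTERNAL,cv2.CHAIN_APPROX_NONE)[0][0][:,0]
        P=np.array([onz(c,(y,x),z)[:2] for x,y in cs],np.float32)
        (cx,cy),(w,hh),a=cv2.minAreaRect(P)
        th=a+90 if hh>w else a   # long axis angle
        th=(th-90+90)%180-90     # relay yaw: long axis vs +y
        ctr=onz(c,(ce[i][1],ce[i][0]),z)[:2]
        out.append((ctr.round(1).tolist(),[round(max(w,hh),1),round(min(w,hh),1)],round(th,1)))
    return out
E
python3 - <<'E'
from h import *
c=cam('wrist'); print(blues(c)); print(get_obs()['tool_pos'],get_obs()['tcp_rot'])
E
```

```text
[([653.8, -126.4], [22.6, 12.9], 22.5), ([555.5, -131.5], [22.5, 12.9], -16.2), ([437.3, -138.5], [22.7, 12.8], 0.9)]
[ 545.02254785 -171.42446303  213.7165899 ] [3.14155281e+00 6.03336871e-05 1.52255440e+00]
```

Emit:
play_rows --rows '[[[-0.9, 0.27, -0.33], [0, 0, 0.11]], [[-0.9, 0.27, -0.33], [0, 0, 0.11]], [[-0.9, 0.27, -0.33], [0, 0, 0.11]], [[-0.9, 0.27, -0.33], [0, 0, 0.12]], [[0, 0, -0.97], [0, 0, 0]], [[0, 0, -0.97], [0, 0, 0]], [[0, 0, -0.97], [0, 0, 0]], [[0, 0, -0.97], [0, 0, 0]], [[0, 0, -0.97], [0, 0, 0]], [[0, 0, 0], [0, 0, 0]], [[0, 0, 0], [0, 0, 0]]]'

```text
time: 17.55
tool_pos: [437.8, -138.8, 29.5]
tcp_rot: [3.14, 0.001, 1.586]
contact_force: [-0.3, -0.4, 0.2]
grip_width: 91.9
finger_force: 0.0
```

```bash
cat >> h.py <<'E'
def st():
    o=get_obs(); print(o['time'].__round__(2),o['tool_pos'].round(1),o['tcp_rot'].round(3),o['contact_force'].round(1),round(o['grip_width'],1),round(o['finger_force'],1))
def topedge(img,cols=range(302,330,3)):
    # bright highlight/edge along the held relay's far top edge: subpixel row of strongest response
    g=img.astype(float).sum(2); return {c:g[222:262,c].astype(int).tolist() for c in cols}
E
python3 - <<'E'
from h import *
st(); c=cam('wrist'); save(c,'n1pre'); print(blues(c))
E
```

```text
17.55 [ 437.8 -138.8   29.5] [3.140e+00 1.000e-03 1.586e+00] [-0.3 -0.4  0.2] 91.9 0.0
[([437.2, -131.7], [12.9, 9.1], -89.1)]
```

Emit:
play_rows --rows '[[[0, 0, 0], [0, 0, 0]], [[0, 0, 0], [0, 0, 0]], [[0, 0, 0], [0, 0, 0]], [[0, 0, 0], [0, 0, 0]], [[0, 0, 0], [0, 0, 0]], [[0, 0, 0], [0, 0, 0]], [[0, 0, 0], [0, 0, 0]], [[0, 0, 0], [0, 0, 0]], [[0, 0, 0.8], [0, 0, 0]], [[0, 0, 1], [0, 0, 0]], [[0, 0, 1], [0, 0, 0]], [[0, 0, 1], [0, 0, 0]]]' --hand -1

```text
time: 19.1
tool_pos: [437.0, -138.2, 143.5]
tcp_rot: [-3.141, -0.0, 1.586]
contact_force: [0.3, -1.2, -0.8]
grip_width: 35.8
finger_force: 30.0
```

Run:
```python
from h import *
st(); c=cam('wrist'); save(c,'held_n1',(180,330,220,420),4)
a=np.load('held_w3b.npy').astype(int).sum(2); b=c['img'].astype(int).sum(2)
for col in (292,300,340,315): print(col,a[228:264,col].tolist(),'\n   ',b[228:264,col].tolist())
for r in (242,247,298): print(r,a[r,276:356].tolist(),'\n   ',b[r,276:356].tolist())
```

```text
19.1 [ 437.  -138.2  143.5] [-3.141 -0.     1.586] [ 0.3 -1.2 -0.8] 35.8 30.0
292 [198, 198, 201, 199, 196, 195, 202, 210, 249, 262, 238, 212, 206, 205, 207, 209, 208, 204, 207, 205, 207, 204, 209, 205, 204, 202, 203, 205, 204, 205, 204, 204, 205, 200, 204, 206] 
    [630, 629, 627, 631, 631, 631, 660, 711, 733, 712, 675, 646, 641, 639, 639, 639, 640, 640, 641, 642, 639, 640, 639, 641, 641, 639, 638, 638, 638, 640, 638, 637, 637, 636, 635, 637]
300 [197, 198, 196, 198, 199, 199, 202, 214, 244, 258, 240, 222, 207, 207, 207, 206, 206, 207, 205, 206, 205, 207, 203, 207, 202, 205, 202, 205, 202, 203, 205, 202, 199, 203, 201, 201] 
    [634, 629, 631, 630, 629, 630, 658, 708, 732, 712, 678, 648, 638, 640, 641, 641, 640, 641, 639, 644, 638, 639, 636, 635, 636, 637, 635, 638, 636, 637, 637, 635, 636, 636, 636, 635]
340 [199, 201, 195, 201, 200, 199, 201, 216, 238, 249, 234, 219, 199, 201, 206, 202, 201, 203, 202, 207, 199, 205, 202, 205, 202, 209, 202, 203, 207, 200, 204, 200, 200, 204, 207, 203] 
    [630, 632, 635, 635, 637, 634, 652, 694, 720, 714, 681, 655, 635, 633, 635, 637, 638, 638,
[... 2186 characters left out ...]
3, 203, 203, 202, 200, 204, 205, 201, 203, 205, 198, 198, 203, 200, 203, 203, 202, 204, 198, 201, 200, 199, 203, 199, 206, 198, 201, 199, 201, 202, 198, 200, 199, 204, 198, 202, 197, 200, 200, 199, 205, 198, 199, 201, 199, 197, 202, 198, 199, 203, 202, 197, 176, 151, 312, 569, 676, 631, 400, 123] 
    [115, 107, 62, 44, 178, 348, 407, 393, 479, 647, 640, 630, 632, 626, 629, 629, 631, 628, 626, 627, 629, 628, 630, 629, 629, 630, 627, 632, 625, 628, 623, 626, 625, 623, 625, 626, 625, 622, 625, 624, 625, 625, 623, 623, 625, 624, 626, 626, 623, 626, 624, 626, 625, 626, 624, 622, 623, 626, 623, 625, 627, 626, 623, 624, 626, 624, 620, 620, 620, 620, 626, 614, 549, 454, 345, 375, 376, 350, 227, 75]
```

View pics/held_n1.png

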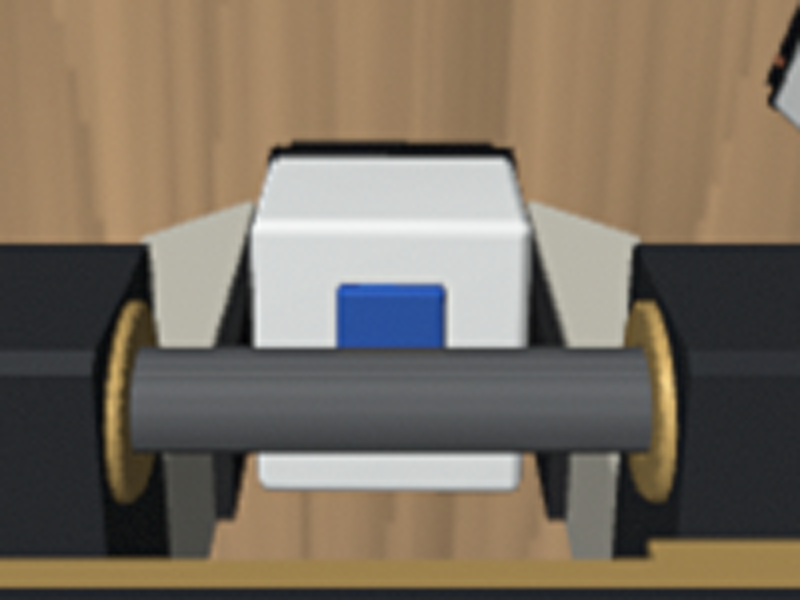

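Emit:
play_rows --rows '[[[0.345, 0.916, 0.5], [0, 0, -0.04]], [[0.345, 0.916, 0.5], [0, 0, -0.04]], [[0.345, 0.916, 0], [0, 0, -0.04]], [[0.345, 0.916, 0], [0, 0, -0.04]], [[0.345, 0.916, 0], [0, 0, -0.04]], [[0.345, 0.916, 0], [0, 0, -0.04]], [[0.345, 0.916, 0], [0, 0, -0.04]], [[0.345, 0.916, 0], [0, 0, -0.04]], [[0.345, 0.916, 0], [0, 0, -0.04]], [[0.345, 0.916, 0], [0, 0, -0.04]], [[0.345, 0.916, 0], [0, 0, -0.045]], [[0, 0, 0], [0, 0, 0]]]'

```text
time: 20.65
tool_pos: [551.1, 165.5, 171.8]
tcp_rot: [-3.141, -0.0, 1.527]
contact_force: [0.2, -0.5, -0.0]
grip_width: 35.6
finger_force: 30.0
```

Emit:
play_rows --rows '[[[0, 0, 0], [0, 0, 0]], [[0, 0, 0], [0, 0, 0]]]'

```text
time: 20.9
tool_pos: [550.9, 163.1, 172.5]
tcp_rot: [-3.141, 0.0, 1.523]
contact_force: [0.3, -0.4, -1.1]
grip_width: 35.5
finger_force: 30.0
```

Run:
```python
from h import *
st();cam('wrist');st();cam('wrist');st()
```

```text
20.9 [550.9 163.1 172.5] [-3.141  0.     1.523] [ 0.3 -0.4 -1.1] 35.5 30.0
20.95 [551.  163.1 172.6] [-3.141  0.     1.523] [-0.  -0.3 -0.8] 35.8 30.0
21.0 [551.  163.2 172.7] [-3.142  0.     1.523] [ 0.1 -0.2 -0.9] 36.0 30.0
```

Emit:
play_rows --rows '[[[0, 0.03, -0.9], [0, 0, 0]], [[0, 0, -0.9], [0, 0, 0]], [[0, 0, -0.9], [0, 0, 0]], [[0, 0, -0.15], [0, 0, 0]], [[0, 0, 0], [0, 0, 0]], [[0, 0, -0.13], [0, 0, 0]], [[0, 0, -0.13], [0, 0, 0]], [[0, 0, -0.1], [0, 0, 0]]]'

```text
time: 22.0
tool_pos: [551.2, 164.9, 76.5]
tcp_rot: [3.141, -0.0, 1.524]
contact_force: [0.0, -0.1, -1.3]
grip_width: 35.5
finger_force: 30.0
```

Emit:
play_rows --rows '[[[0, 0, -0.1], [0, 0, 0]], [[0, 0, -0.1], [0, 0, 0]], [[0, 0, 0], [0, 0, 0]]]'

```text
time: 22.38
tool_pos: [551.2, 164.8, 70.6]
tcp_rot: [3.141, 0.0, 1.524]
contact_force: [-2.0, -0.3, 3.3]
grip_width: 36.4
finger_force: 30.0
```

Emit:
play_rows --rows '[[[0, 0, -0.05], [0, 0, 0]], [[0, 0, 0], [0, 0, 0]]]'

```text
time: 22.62
tool_pos: [551.2, 164.9, 70.5]
tcp_rot: [3.141, -0.0, 1.524]
contact_force: [-6.1, -1.7, 13.8]
grip_width: 36.4
finger_force: 30.0
```

Emit:
play_rows --rows '[[[0, 0, 0], [0, 0, 0]], [[0, 0, 0], [0, 0, 0]], [[0, 0, 0], [0, 0, 0]], [[0, 0, 0], [0, 0, 0]], [[-0.04, -0.83, 0], [0, 0, 0]], [[-0.04, -0.83, 0], [0, 0, 0]], [[0, 0, 0], [0, 0, 0]], [[0, 0, 0], [0, 0, 0]]]' --hand 1

```text
time: 23.62
tool_pos: [548.8, 115.5, 68.8]
tcp_rot: [3.141, -0.0, 1.524]
contact_force: [-1.3, 0.1, 0.6]
grip_width: 91.6
finger_force: 0.0
```

Run:
```python
from h import *
st(); c=cam('wrist'); save(c,'in3',(60,330,220,420),2.2); st()
```

```text
23.62 [548.8 115.5  68.8] [ 3.141 -0.     1.524] [-1.3  0.1  0.6] 91.6 0.0
23.68 [548.8 115.7  68.8] [ 3.141 -0.     1.525] [ 0.1  0.4 -0.4] 91.6 0.0
```

View pics/in3.png

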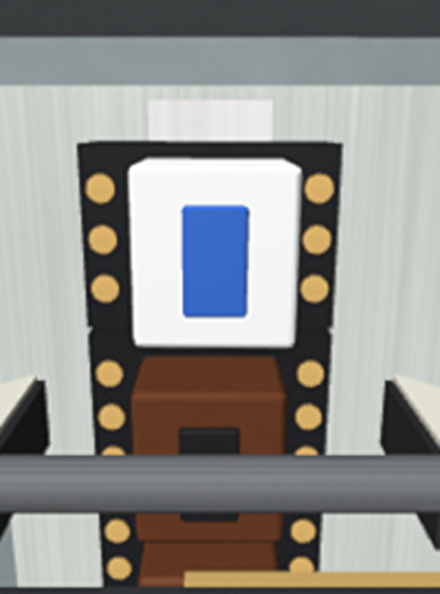

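New relay sits home in socket 3 (white at (215,250) in the crop). Next: worn relay 2.

Emit:
play_rows --rows '[[[0, 0, 0], [0, 0, 0]], [[0, 0, 0], [0, 0, 0]], [[0, 0, 0], [0, 0, 0]], [[0, 0, 0], [0, 0, 0]], [[0, 0, 0], [0, 0, 0]], [[0, 0, 0], [0, 0, 0]], [[0, 0, 0], [0, 0, 0]], [[0, 0, 0], [0, 0, 0]]]' --hand -1

```text
time: 24.68
tool_pos: [548.7, 115.0, 68.9]
tcp_rot: [3.142, 0.0, 1.524]
contact_force: [-1.3, 0.8, -0.1]
grip_width: 35.7
finger_force: 30.0
```

```bash
cat >> h.py <<'E'
def edge(img):
    g=img.astype(float).sum(2)[228:246]; r=[]
    for c in list(range(290,306))+list(range(335,344)):
        v=np.clip(g[:,c]-np.median(g[10:,c])-8,0,None); k=v[4:13]; r.append((k*np.arange(232,241)).sum()/k.sum())
    return round(float(np.median(r)),2)
E
python3 - <<'E'
from h import *
st(); c=cam('wrist'); np.save('held_w2.npy',c['img']); st()
print(edge(c['img']),edge(np.load('held_w3.npy')),edge(np.load('held_w3b.npy')))
E
```

```text
24.68 [548.7 115.   68.9] [3.142 0.    1.524] [-1.3  0.8 -0.1] 35.7 30.0
24.73 [548.7 115.   68.8] [-3.142  0.     1.524] [-0.5 -0.1  0.6] 35.5 30.0
238.69 236.9 236.96
```

Emit:
play_rows --rows '[[[0, 0, 0.4], [0, 0, 0]], [[0, 0, 0.6], [0, 0, 0]], [[0, 0, 0.8], [0, 0, 0]], [[0, 0, 0.9], [0, 0, 0]], [[0, 0, 0.6], [0, 0, 0]], [[-0.2, -1, 0], [0, 0, 0]], [[-0.2, -1, 0], [0, 0, 0]], [[-0.2, -1, 0], [0, 0, 0]], [[-0.2, -1, 0], [0, 0, 0]], [[-0.2, -1, 0], [0, 0, 0]], [[-0.2, -1, 0], [0, 0, 0]], [[-0.2, -1, 0], [0, 0, 0]]]'

```text
time: 26.22
tool_pos: [506.6, -96.0, 168.7]
tcp_rot: [3.14, 0.0, 1.524]
contact_force: [0.2, -0.8, -0.6]
grip_width: 36.1
finger_force: 30.0
```

Emit:
play_rows --rows '[[[-0.15, -0.94, -0.33], [0, 0, 0]], [[-0.15, -0.94, -0.33], [0, 0, 0]], [[-0.15, -0.94, -0.33], [0, 0, 0]], [[-0.15, -0.94, -0.33], [0, 0, 0]], [[-0.15, -0.94, -0.33], [0, 0, 0]], [[-0.15, -0.94, -0.33], [0, 0, 0]], [[-0.15, -0.94, 0], [0, 0, 0]], [[-0.15, -0.94, 0], [0, 0, 0]], [[-0.15, -0.94, 0], [0, 0, 0]], [[-0.15, -0.94, -0.2], [0, 0, 0]], [[0, 0, -0.9], [0, 0, 0]], [[0, 0, -0.9], [0, 0, 0]]]'

```text
time: 27.72
tool_pos: [461.8, -377.8, 48.7]
tcp_rot: [3.14, 0.001, 1.523]
contact_force: [-0.5, 0.5, -1.0]
grip_width: 35.6
finger_force: 30.0
```

Emit:
play_rows --rows '[[[0, 0, 0], [0, 0, 0]], [[0, 0, 0], [0, 0, 0]]]'

```text
time: 27.98
tool_pos: [462.3, -377.4, 49.8]
tcp_rot: [3.14, 0.001, 1.524]
contact_force: [0.4, 0.5, -2.2]
grip_width: 35.8
finger_force: 30.0
```

Emit:
play_rows --rows '[[[0, 0, 0], [0, 0, 0]], [[0, 0, 0], [0, 0, 0]], [[0, 0, 0], [0, 0, 0]], [[0, 0, 0.5], [0, 0, 0]], [[0, 0, 1], [0, 0, 0]], [[0, 0, 1], [0, 0, 0]], [[0, 0, 1], [0, 0, 0]], [[0, 0, 1], [0, 0, 0]], [[0, 0, 1], [0, 0, 0]]]' --hand 0.22

```text
time: 29.1
tool_pos: [461.7, -376.9, 215.7]
tcp_rot: [3.141, 0.001, 1.524]
contact_force: [1.2, -0.6, 0.7]
grip_width: 56.2
finger_force: 0.0
```

Emit:
play_rows --rows '[[[0.39, 0.883, -0.15], [0, 0, -0.211]], [[0.39, 0.883, -0.15], [0, 0, -0.211]], [[0.39, 0.883, -0.15], [0, 0, -0.211]], [[0.39, 0.883, -0.15], [0, 0, -0.211]], [[0.39, 0.883, -0.15], [0, 0, -0.211]], [[0.39, 0.883, -0.15], [0, 0, -0.211]], [[0.39, 0.883, -0.15], [0, 0, -0.211]], [[0.39, 0.883, -0.15], [0, 0, -0.211]], [[0, 0, 0], [0, 0, 0]], [[0, 0, 0], [0, 0, 0]]]' --hand 1

```text
time: 30.35
tool_pos: [555.3, -165.6, 178.2]
tcp_rot: [3.141, 0.001, 1.289]
contact_force: [0.3, -0.9, 0.6]
grip_width: 91.8
finger_force: 0.0
```

Run:
```python
from h import *
st(); c=cam('wrist'); print(blues(c)); save(c,'w4'); st()
s=cam('scene'); print([(onz(s,d['at'],20)[:2].round().tolist(),round(d['p'],2)) for d in trace('worn1','scene')],[(onz(s,d['at'],4)[:2].round().tolist(),round(d['p'],2)) for d in spot_in('tag','scene')])
```

```text
30.35 [ 555.3 -165.6  178.2] [3.141e+00 1.000e-03 1.289e+00] [ 0.3 -0.9  0.6] 91.8 0.0
[([653.7, -126.5], [22.8, 12.9], 22.7), ([555.7, -131.5], [22.8, 12.8], -16.3)]
30.4 [ 555.2 -165.9  178.1] [3.141e+00 1.000e-03 1.288e+00] [-0.5 -0.2  0.8] 91.7 0.0
[([509.0, 38.0], 0.66), ([403.0, -451.0], 0.54), ([474.0, -394.0], 0.42)] [([509.0, -231.0], 0.79), ([596.0, -553.0], 0.67), ([250.0, -247.0], 0.58)]
```

Emit:
play_rows --rows '[[[0.01, 0.573, -0.3], [0, 0, 0]], [[0.01, 0.573, -0.3], [0, 0, 0]], [[0, 0, -0.877], [0, 0, 0]], [[0, 0, -0.877], [0, 0, 0]], [[0, 0, -0.877], [0, 0, 0]], [[0, 0, -0.877], [0, 0, 0]], [[0, 0, -0.877], [0, 0, 0]], [[0, 0, 0], [0, 0, 0]], [[0, 0, 0], [0, 0, 0]]]'

```text
time: 31.68
tool_pos: [556.3, -130.1, 28.5]
tcp_rot: [3.141, 0.0, 1.289]
contact_force: [-0.4, 0.3, 0.1]
grip_width: 91.6
finger_force: 0.0
```

Emit:
play_rows --rows '[[[0, 0, 0], [0, 0, 0]], [[0, 0, 0], [0, 0, 0]], [[0, 0, 0], [0, 0, 0]], [[0, 0, 0], [0, 0, 0]], [[0, 0, 0], [0, 0, 0]], [[0, 0, 0], [0, 0, 0]], [[0, 0, 0], [0, 0, 0]], [[0, 0, 0], [0, 0, 0]], [[0, 0, 0.8], [0, 0, 0]], [[0, 0, 1], [0, 0, 0]], [[0, 0, 1], [0, 0, 0]], [[0, 0, 1], [0, 0, 0]]]' --hand -1

```text
time: 33.17
tool_pos: [555.7, -130.5, 142.6]
tcp_rot: [-3.141, -0.0, 1.289]
contact_force: [1.0, -0.7, -0.6]
grip_width: 36.0
finger_force: 30.0
```

Run:
```python
from h import *
st(); c=cam('wrist'); print(edge(c['img'])); save(c,'held_n2',(180,330,220,420),2); st()
```

```text
33.17 [ 555.7 -130.5  142.6] [-3.141 -0.     1.289] [ 1.  -0.7 -0.6] 36.0 30.0
238.86
33.23 [ 557.7 -131.2  146.8] [3.135 0.    1.289] [ 2.8 -0.9  2.4] 35.8 30.0
```

Emit:
play_rows --rows '[[[-0.033, 0.915, 0.5], [0, 0, 0.187]], [[-0.033, 0.915, 0.4], [0, 0, 0.187]], [[-0.033, 0.915, 0], [0, 0, 0.187]], [[-0.033, 0.915, 0], [0, 0, 0.187]], [[-0.033, 0.915, 0], [0, 0, 0.187]], [[-0.033, 0.915, 0], [0, 0, 0.187]], [[-0.033, 0.915, 0], [0, 0, 0.187]], [[-0.033, 0.915, 0], [0, 0, 0.187]], [[-0.033, 0.915, 0], [0, 0, 0.187]], [[0, 0, 0], [0, 0, 0]], [[0, 0, 0], [0, 0, 0]], [[0, 0, 0], [0, 0, 0]]]'

```text
time: 34.72
tool_pos: [547.1, 115.5, 168.7]
tcp_rot: [-3.141, 0.0, 1.522]
contact_force: [0.4, -0.3, -0.8]
grip_width: 35.9
finger_force: 30.0
```

Run:
```python
from h import *
st(); c=cam('wrist');print(edge(c['img']));st();cam('wrist');st()
```

```text
34.73 [547.1 115.5 168.7] [-3.141  0.     1.522] [ 0.4 -0.3 -0.8] 35.9 30.0
238.64
34.77 [547.1 115.5 168.8] [-3.142  0.     1.522] [ 0.2 -0.4 -0.6] 35.9 30.0
34.83 [547.1 115.6 168.8] [3.141 0.    1.522] [ 0.3 -0.1 -2.6] 35.7 30.0
```

Emit:
play_rows --rows '[[[0.053, 0, -0.86], [0, 0, 0.014]], [[0, 0, -0.86], [0, 0, 0]], [[0, 0, -0.86], [0, 0, 0]], [[0, 0, -0.15], [0, 0, 0]], [[0, 0, 0], [0, 0, 0]], [[0, 0, -0.13], [0, 0, 0]], [[0, 0, -0.13], [0, 0, 0]], [[0, 0, -0.1], [0, 0, 0]]]'

```text
time: 35.83
tool_pos: [548.7, 116.4, 76.3]
tcp_rot: [3.141, -0.0, 1.526]
contact_force: [-0.2, -0.5, -1.1]
grip_width: 35.9
finger_force: 30.0
```

Emit:
play_rows --rows '[[[0, 0, -0.1], [0, 0, 0]], [[0, 0, -0.1], [0, 0, 0]], [[0, 0, 0], [0, 0, 0]]]'

```text
time: 36.2
tool_pos: [548.6, 116.4, 70.0]
tcp_rot: [-3.141, 0.0, 1.526]
contact_force: [1.1, -0.2, -1.7]
grip_width: 35.9
finger_force: 30.0
```

Emit:
play_rows --rows '[[[0, 0, -0.06], [0, 0, 0]], [[0, 0, -0.04], [0, 0, 0]], [[0, 0, 0], [0, 0, 0]]]'

```text
time: 36.58
tool_pos: [548.7, 116.4, 69.7]
tcp_rot: [3.14, -0.0, 1.526]
contact_force: [-7.6, -1.1, 19.1]
grip_width: 35.7
finger_force: 30.0
```

Emit:
play_rows --rows '[[[0, 0, 0], [0, 0, 0]], [[0, 0, 0], [0, 0, 0]], [[0, 0, 0], [0, 0, 0]], [[0, 0, 0.06], [0, 0, 0]], [[-0.04, -0.86, 0], [0, 0, 0]], [[-0.04, -0.86, 0], [0, 0, 0]], [[0, 0, 0], [0, 0, 0]], [[0, 0, 0], [0, 0, 0]], [[0, 0, 0], [0, 0, 0]]]' --hand 1

```text
time: 37.7
tool_pos: [546.2, 65.6, 69.0]
tcp_rot: [3.141, -0.0, 1.526]
contact_force: [0.1, 0.0, -0.4]
grip_width: 91.9
finger_force: 0.0
```

Emit:
play_rows --rows '[[[0, 0, 0], [0, 0, 0]], [[0, 0, 0], [0, 0, 0]], [[0, 0, 0], [0, 0, 0]], [[0, 0, 0], [0, 0, 0]], [[0, 0, 0], [0, 0, 0]], [[0, 0, 0], [0, 0, 0]], [[0, 0, 0], [0, 0, 0]], [[0, 0, 0], [0, 0, 0]]]' --hand -1

```text
time: 38.7
tool_pos: [546.2, 64.8, 69.0]
tcp_rot: [-3.142, 0.0, 1.526]
contact_force: [0.6, 0.4, 0.4]
grip_width: 35.8
finger_force: 30.0
```

Run:
```python
from h import *
st(); c=cam('wrist'); np.save('held_w1.npy',c['img']); st(); save(c,'in2',(60,330,220,420),2.2)
print(edge(c['img']))
```

```text
38.7 [546.2  64.8  69. ] [-3.142  0.     1.526] [0.6 0.4 0.4] 35.8 30.0
38.75 [546.2  64.8  69. ] [3.142 0.    1.526] [ 0.2 -0.5  0.1] 35.8 30.0
237.96
```

View pics/in2.png

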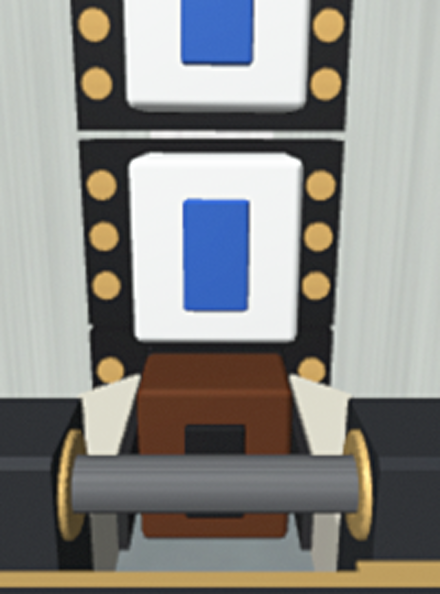

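Sockets 3 and 2 hold white relays; the last brown one is gripped. Off to the tub.

Emit:
play_rows --rows '[[[0, 0, 0.4], [0, 0, 0]], [[0, 0, 0.6], [0, 0, 0]], [[0, 0, 0.8], [0, 0, 0]], [[0, 0, 0.9], [0, 0, 0]], [[0, 0, 0.6], [0, 0, 0]], [[-0.28, -1, 0], [0, 0, 0]], [[-0.28, -1, 0], [0, 0, 0]], [[-0.28, -1, 0], [0, 0, 0]], [[-0.28, -1, 0], [0, 0, 0]], [[-0.28, -1, 0], [0, 0, 0]], [[-0.28, -1, -0.3], [0, 0, 0]], [[-0.28, -1, -0.3], [0, 0, 0]]]'

```text
time: 40.25
tool_pos: [487.3, -146.2, 150.7]
tcp_rot: [3.14, 0.0, 1.526]
contact_force: [0.1, 0.6, -0.8]
grip_width: 35.8
finger_force: 30.0
```

Emit:
play_rows --rows '[[[-0.28, -0.95, -0.33], [0, 0, 0]], [[-0.28, -0.95, -0.33], [0, 0, 0]], [[-0.28, -0.95, -0.33], [0, 0, 0]], [[-0.28, -0.95, 0], [0, 0, 0]], [[-0.28, -0.95, 0], [0, 0, 0]], [[-0.28, -0.95, 0], [0, 0, 0]], [[-0.28, -0.95, 0], [0, 0, 0]], [[-0.28, -0.95, 0], [0, 0, 0]], [[0, 0, 0], [0, 0, 0]], [[0, 0, -0.8], [0, 0, 0]], [[0, 0, 0], [0, 0, 0]]]'

```text
time: 41.62
tool_pos: [419.7, -371.5, 95.3]
tcp_rot: [-3.139, -0.003, 1.526]
contact_force: [-0.5, 1.4, -0.6]
grip_width: 35.7
finger_force: 30.0
```

Emit:
play_rows --rows '[[[-0.25, -0.15, -0.8], [0, 0, 0]], [[0, 0, -0.1], [0, 0, 0]], [[0, 0, 0], [0, 0, 0]]]'

```text
time: 42.0
tool_pos: [413.3, -377.6, 70.2]
tcp_rot: [3.141, 0.0, 1.526]
contact_force: [0.8, -0.1, -1.4]
grip_width: 35.4
finger_force: 30.0
```

Emit:
play_rows --rows '[[[0, 0, 0], [0, 0, 0]], [[0, 0, 0], [0, 0, 0]], [[0, 0, 0], [0, 0, 0]], [[0, 0, 0.5], [0, 0, 0]], [[0, 0, 1], [0, 0, 0]], [[0, 0, 1], [0, 0, 0]], [[0, 0, 1], [0, 0, 0]], [[0, 0, 0.5], [0, 0, 0]]]' --hand 0.22

```text
time: 43.0
tool_pos: [413.2, -378.3, 191.9]
tcp_rot: [3.139, 0.003, 1.526]
contact_force: [-0.2, -0.3, 0.1]
grip_width: 55.8
finger_force: 0.0
```

Emit:
play_rows --rows '[[[0.847, 0.733, -0.04], [0, 0, 0.315]], [[0.847, 0.733, -0.04], [0, 0, 0.315]], [[0.847, 0.733, -0.04], [0, 0, 0.315]], [[0.847, 0.733, -0.04], [0, 0, 0.315]], [[0.847, 0.733, -0.04], [0, 0, 0.315]], [[0.847, 0.733, -0.04], [0, 0, 0.315]], [[0.847, 0.733, -0.04], [0, 0, 0.315]], [[0.847, 0.733, -0.04], [0, 0, 0.315]], [[0.847, 0.733, -0.04], [0, 0, 0.315]], [[0.847, 0.733, -0.04], [0, 0, 0.315]], [[0, 0, 0], [0, 0, 0]], [[0, 0, 0], [0, 0, 0]]]' --hand 1

```text
time: 44.5
tool_pos: [666.2, -158.2, 176.9]
tcp_rot: [-3.141, -0.0, 1.965]
contact_force: [-0.2, -0.3, -0.1]
grip_width: 91.8
finger_force: 0.0
```

Run:
```python
from h import *
st(); c=cam('wrist'); print(blues(c)); st()
s=cam('scene'); print([(onz(s,d['at'],20)[:2].round().tolist(),round(d['p'],2)) for d in trace('worn1','scene')],[(onz(s,d['at'],4)[:2].round().tolist(),round(d['p'],2)) for d in spot_in('tag','scene')])
```

```text
44.5 [ 666.2 -158.2  176.9] [-3.141 -0.     1.965] [-0.2 -0.3 -0.1] 91.8 0.0
[([653.6, -126.6], [21.7, 11.9], 22.6)]
44.55 [ 666.  -158.5  177.2] [-3.141 -0.     1.964] [0.5 0.9 0.1] 91.7 0.0
[] [([516.0, -228.0], 0.89), ([234.0, -416.0], 0.65), ([613.0, -566.0], 0.64), ([264.0, -254.0], 0.61), ([530.0, 101.0], 0.54)]
```

Emit:
play_rows --rows '[[[-0.207, 0.53, -0.3], [0, 0, 0]], [[-0.207, 0.53, -0.3], [0, 0, 0]], [[0, 0, -0.87], [0, 0, 0]], [[0, 0, -0.87], [0, 0, 0]], [[0, 0, -0.87], [0, 0, 0]], [[0, 0, -0.87], [0, 0, 0]], [[0, 0, -0.87], [0, 0, 0]], [[0, 0, 0], [0, 0, 0]], [[0, 0, 0], [0, 0, 0]]]'

```text
time: 45.82
tool_pos: [654.9, -126.6, 30.0]
tcp_rot: [3.14, 0.001, 1.965]
contact_force: [-0.1, 0.3, -0.3]
grip_width: 91.6
finger_force: 0.0
```

Emit:
play_rows --rows '[[[0, 0, 0], [0, 0, 0]], [[0, 0, 0], [0, 0, 0]], [[0, 0, 0], [0, 0, 0]], [[0, 0, 0], [0, 0, 0]], [[0, 0, 0], [0, 0, 0]], [[0, 0, 0], [0, 0, 0]], [[0, 0, 0], [0, 0, 0]], [[0, 0, 0], [0, 0, 0]], [[0, 0, 0.8], [0, 0, 0]], [[0, 0, 1], [0, 0, 0]], [[0, 0, 1], [0, 0, 0]], [[0, 0, 1], [0, 0, 0]]]' --hand -1

```text
time: 47.32
tool_pos: [654.3, -125.9, 143.5]
tcp_rot: [-3.142, -0.0, 1.965]
contact_force: [0.5, 0.7, -0.9]
grip_width: 35.7
finger_force: 30.0
```

Run:
```python
from h import *
st(); c=cam('wrist'); print(edge(c['img'])); st()
```

```text
47.33 [ 654.3 -125.9  143.5] [-3.142 -0.     1.965] [ 0.5  0.7 -0.9] 35.7 30.0
235.69
47.38 [ 656.2 -126.5  148.4] [3.136 0.004 1.965] [ 1.8 -0.6  2.5] 35.5 30.0
```

Emit:
play_rows --rows '[[[-0.45, 0.795, 0.5], [0, 0, -0.394]], [[-0.45, 0.795, 0.45], [0, 0, -0.394]], [[-0.45, 0.795, 0], [0, 0, -0.394]], [[-0.45, 0.795, 0], [0, 0, -0.394]], [[-0.45, 0.795, 0], [0, 0, -0.394]], [[-0.45, 0.795, 0], [0, 0, -0.394]], [[-0.45, 0.795, 0], [0, 0, -0.394]], [[-0.45, 0.795, 0], [0, 0, -0.394]], [[0, 0, 0], [0, 0, 0]], [[0, 0, 0], [0, 0, 0]], [[0, 0, 0], [0, 0, 0]]]'

```text
time: 48.75
tool_pos: [546.9, 64.0, 171.1]
tcp_rot: [3.141, 0.0, 1.525]
contact_force: [0.1, -0.1, -0.9]
grip_width: 35.8
finger_force: 30.0
```

Run:
```python
from h import *
st(); c=cam('wrist');print(edge(c['img']));st();cam('wrist');st()
```

```text
48.75 [546.9  64.  171.1] [3.141 0.    1.525] [ 0.1 -0.1 -0.9] 35.8 30.0
236.12
48.8 [546.8  64.  171.1] [3.141 0.    1.525] [ 0.4  0.5 -0.6] 35.9 30.0
48.85 [546.7  64.1 171.1] [3.141 0.    1.525] [ 0.8 -0.2 -0.8] 35.4 30.0
```

Emit:
play_rows --rows '[[[-0.017, 0.01, -0.89], [0, 0, 0]], [[0, 0, -0.89], [0, 0, 0]], [[0, 0, -0.89], [0, 0, 0]], [[0, 0, -0.15], [0, 0, 0]], [[0, 0, 0], [0, 0, 0]], [[0, 0, -0.13], [0, 0, 0]], [[0, 0, -0.13], [0, 0, 0]], [[0, 0, -0.1], [0, 0, 0]]]'

```text
time: 49.85
tool_pos: [546.0, 65.1, 76.0]
tcp_rot: [3.141, -0.0, 1.525]
contact_force: [-0.3, 1.2, -0.6]
grip_width: 36.0
finger_force: 30.0
```

Emit:
play_rows --rows '[[[0, 0, -0.1], [0, 0, 0]], [[0, 0, -0.08], [0, 0, 0]], [[0, 0, -0.05], [0, 0, 0]], [[0, 0, 0], [0, 0, 0]]]'

```text
time: 50.35
tool_pos: [545.8, 65.1, 70.6]
tcp_rot: [3.141, 0.0, 1.525]
contact_force: [-4.7, 0.0, 12.9]
grip_width: 35.5
finger_force: 30.0
```

Emit:
play_rows --rows '[[[0, 0, 0], [0, 0, 0]], [[0, 0, 0], [0, 0, 0]], [[0, 0, 0], [0, 0, 0]], [[0, 0, 0.4], [0, 0, 0]], [[0, 0, 0.8], [0, 0, 0]], [[0, 0, 1], [0, 0, 0]], [[0, 0, 1], [0, 0, 0]], [[0, 0, 1], [0, 0, 0]], [[0, 0, 1], [0, 0, 0]], [[0, 0, 1], [0, 0, 0]], [[0, 0.3, 0.5], [0, 0, 0]], [[0, 0.3, 0], [0, 0, 0]]]' --hand 1

```text
time: 51.85
tool_pos: [546.4, 83.4, 271.8]
tcp_rot: [3.138, -0.0, 1.525]
contact_force: [-0.3, -0.4, -0.1]
grip_width: 91.8
finger_force: 0.0
```

Run:
```python
from h import *
st(); c=cam('wrist'); save(c,'in1',(20,310,160,500),2); print(blues(c,82)); st()
s=cam('scene'); de=pinpoint('door_edge','scene');print('scene',[(np.round(d['at'],1).tolist(),round(d['p'],2)) for d in de]); save(s,'sc5')
m=trace('door','scene'); ms=m[0]['mask'].astype(np.uint8); a=cv2.approxPolyDP(cv2.convexHull(cv2.findNonZero(ms)),3,True)[:,0]; print(a.tolist())
v=cam('side'); dv=pinpoint('door_edge','side'); print('side',[(np.round(d['at'],1).tolist(),round(d['p'],2)) for d in dv])
m=trace('door','side'); ms2=m[0]['mask'].astype(np.uint8);a=cv2.approxPolyDP(cv2.convexHull(cv2.findNonZero(ms2)),3,True)[:,0]; print(a.tolist())
ex=np.array([.9989,-.047,0]); ey=np.array([.047,.9989,0]); H=np.array([573.5,228.6,103]); ez=np.array([0,0,1.])
for th in (100,105,110,115,120,125):
    t=np.radians(th); u=-np.cos(t)*ey+np.sin(t)*ez; n=np.sin(t)*ey+np.cos(t)*ez
    for nm,cc,mm in (('scene',s,ms),('side',v,ms2)):
        pts=np.array([proj(cc,H+sx*115*ex+r*u+k*n)[::-1] for sx in(-1,1) for r in (0,230) for k in (1,13)],np.float32)
        z=np.zeros_like(mm); cv2.fillConvexPoly(z,cv2.convexHull(pts).astype(np.int32),1)
        print(th,nm,'iou %.3f'%((z&mm).sum()/(z|mm).sum()), 'edge',proj(cc,H+230*u+13*n).round(1))
```

```text
51.85 [546.4  83.4 271.8] [ 3.138 -0.     1.525] [-0.3 -0.4 -0.1] 91.8 0.0
[([551.5, 164.8], [22.4, 12.4], -2.6), ([548.7, 115.4], [20.9, 11.7], -2.6), ([546.4, 65.3], [21.4, 12.2], -2.7)]
51.9 [545.8  84.4 270.5] [ 3.140e+00 -1.000e-03  1.526e+00] [-0.6  0.9 -1.6] 91.8 0.0
scene [([231.1, 435.6], 0.9), ([208.6, 266.9], 0.3)]
[[456, 202], [409, 261], [369, 286], [363, 285], [405, 234]]
side [([269.5, 265.0], 0.58)]
[[329, 293], [244, 280], [220, 269], [215, 262], [276, 262], [319, 279]]
100 scene iou 0.149 edge [209.7 415.4]
100 side iou 0.289 edge [244.7 271.5]
105 scene iou 0.202 edge [215.  422.3]
105 side iou 0.353 edge [253.2 269.1]
110 scene iou 0.315 edge [220.7 429. ]
110 side iou 0.471 edge [262.1 266.8]
115 scene iou 0.759 edge [226.7 435.3]
115 side iou 0.677 edge [271.3 264.7]
120 scene iou 0.576 edge [233.1 441.2]
120 side iou 0.448 edge [280.7 262.8]
125 scene iou 0.384 edge [239.7 446.7]
125 side iou 0.136 edge [290.2 261. ]
```

View pics/in1.png

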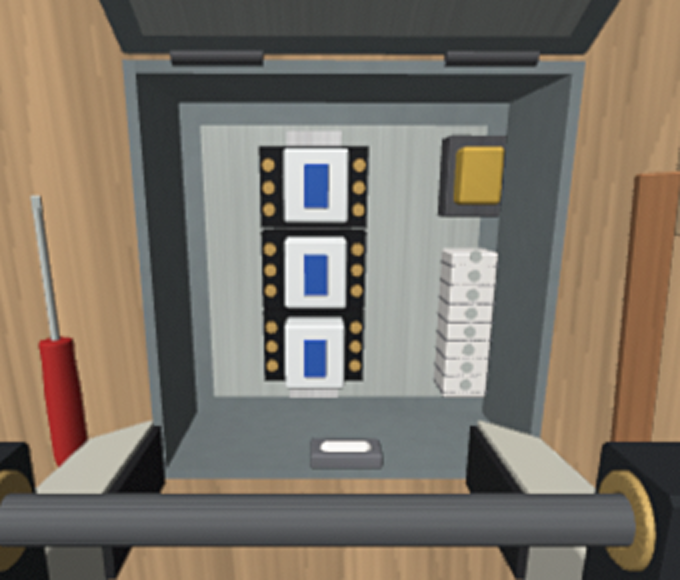

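Emit:
play_rows --rows '[[[0.05, 0.4, 0.83], [0, 0, 0]], [[0.05, 0.4, 0.83], [0, 0, 0]], [[0.05, 0.4, 0.83], [0, 0, 0]], [[0, 0.9, 0], [0, 0, 0]], [[0, 0.97, 0], [0, 0, 0]], [[0, 0.97, 0], [0, 0, 0]], [[0, 0.97, 0], [0, 0, 0]], [[0, 0.97, 0], [0, 0, 0]], [[0, 0.97, 0], [0, 0, 0]], [[0, 0.97, 0], [0, 0, 0]], [[0, 0.97, 0], [0, 0, 0]], [[0, 0.97, 0], [0, 0, 0]]]' --hand -1

```text
time: 53.7
tool_pos: [550.5, 379.5, 344.1]
tcp_rot: [-3.141, 0.001, 1.525]
contact_force: [0.7, -0.3, 0.3]
grip_width: 0.7
finger_force: 0.0
```

Emit:
play_rows --rows '[[[0, 0, 0], [0, 0, 0]], [[0, 0, 0], [0, 0, 0]]]'

```text
time: 53.95
tool_pos: [550.5, 378.2, 344.2]
tcp_rot: [-3.141, 0.001, 1.525]
contact_force: [-0.0, -0.5, 0.5]
grip_width: 0.3
finger_force: 0.0
```

Emit:
play_rows --rows '[[[0, 0.1, -0.7], [0, 0, 0]], [[0, 0, -0.75], [0, 0, 0]], [[0, 0, 0], [0, 0, 0]], [[0, -0.6, 0], [0, 0, 0]], [[0, -0.6, 0], [0, 0, 0]], [[0, -0.6, 0], [0, 0, 0]], [[0, -0.6, 0], [0, 0, 0]]]'

```text
time: 54.82
tool_pos: [551.0, 310.7, 304.3]
tcp_rot: [3.137, -0.005, 1.526]
contact_force: [0.3, 6.4, 5.7]
grip_width: 0.4
finger_force: 3.3
```

Emit:
play_rows --rows '[[[0, -0.6, 0], [0, 0, 0]], [[0, -0.6, 0], [0, 0, 0]], [[0, -0.6, 0], [0, 0, 0]], [[0, -0.6, 0], [0, 0, 0]], [[0, -0.6, 0], [0, 0, 0]], [[0, -0.6, 0], [0, 0, 0]]]'

```text
time: 55.58
tool_pos: [549.9, 200.7, 300.4]
tcp_rot: [-3.14, 0.0, 1.525]
contact_force: [-0.5, 5.1, -2.5]
grip_width: -0.0
finger_force: 1.9
```

Emit:
play_rows --rows '[[[0.04, -0.54, -0.09], [0, 0, 0]], [[0.04, -0.54, -0.09], [0, 0, 0]], [[0.04, -0.54, -0.09], [0, 0, 0]], [[0.04, -0.47, -0.31], [0, 0, 0]], [[0.04, -0.47, -0.31], [0, 0, 0]], [[0.04, -0.47, -0.31], [0, 0, 0]], [[0.04, -0.38, -0.42], [0, 0, 0]], [[0.04, -0.38, -0.42], [0, 0, 0]], [[0.04, -0.38, -0.42], [0, 0, 0]], [[0.04, -0.27, -0.5], [0, 0, 0]], [[0.04, -0.27, -0.5], [0, 0, 0]]]'

```text
time: 56.95
tool_pos: [563.6, 60.0, 196.2]
tcp_rot: [-3.141, 0.0, 1.525]
contact_force: [-1.2, 1.4, 1.3]
grip_width: 0.6
finger_force: 0.7
```

Emit:
play_rows --rows '[[[0, -0.5, -0.55], [0, 0, 0]], [[0, -0.5, -0.55], [0, 0, 0]], [[0, -0.5, -0.55], [0, 0, 0]], [[0, 0, -0.1], [0, 0, 0]], [[0, 0, -0.1], [0, 0, 0]]]'

```text
time: 57.58
tool_pos: [563.8, 15.6, 142.0]
tcp_rot: [3.141, 0.0, 1.525]
contact_force: [-2.6, -3.2, 7.7]
grip_width: 0.6
finger_force: 3.7
```

Emit:
play_rows --rows '[[[0, 0, -0.15], [0, 0, 0]], [[0, 0, -0.15], [0, 0, 0]], [[0, 0, -0.1], [0, 0, 0]], [[0, 0, 0], [0, 0, 0]]]'

```text
time: 58.08
tool_pos: [564.1, 15.9, 130.2]
tcp_rot: [3.14, -0.0, 1.526]
contact_force: [1.0, -0.1, 2.0]
grip_width: 0.5
finger_force: 1.2
```

Emit:
play_rows --rows '[[[0, 0, -0.06], [0, 0, 0]], [[0, 0, -0.05], [0, 0, 0]], [[0, 0, 0], [0, 0, 0]]]'

```text
time: 58.45
tool_pos: [564.2, 16.0, 129.9]
tcp_rot: [3.138, 0.0, 1.526]
contact_force: [-6.4, 0.3, 23.3]
grip_width: 0.3
finger_force: 11.9
```

Emit:
play_rows --rows '[[[0, 0, 0.6], [0, 0, -0.5]], [[0, 0, 1], [0, 0, -1]], [[0, 0, 1], [0, 0, -1]], [[-0.3, -0.88, 0.3], [0, 0, -1]], [[-0.3, -0.88, 0], [0, 0, -1]], [[-0.3, -0.88, 0], [0, 0, -1]], [[-0.3, -0.88, 0], [0, 0, -1]], [[-0.3, -0.88, 0], [0, 0, -1]], [[-0.3, -0.88, 0], [0, 0, -1]], [[-0.3, -0.88, 0], [0, 0, -1]], [[-0.3, -0.88, 0], [0, 0, -1]], [[-0.3, -0.88, 0], [0, 0, -1]]]' --hand 1

```text
time: 59.95
tool_pos: [482.3, -222.3, 213.3]
tcp_rot: [-3.141, 0.0, -0.085]
contact_force: [0.3, 0.5, 0.1]
grip_width: 91.8
finger_force: 0.0
```

Emit:
play_rows --rows '[[[-0.3, 0, 0], [0, 0, -0.8]], [[0, 0, 0], [0, 0, 0]], [[0, 0, 0], [0, 0, 0]]]'

```text
time: 60.32
tool_pos: [473.9, -221.6, 213.5]
tcp_rot: [-3.141, -0.0, -0.189]
contact_force: [0.3, -0.4, 0.3]
grip_width: 91.5
finger_force: 0.0
```

Run:
```python
from h import *
st(); c=cam('wrist'); save(c,'wtag'); st()
print('eye',[(np.round(d['at']).tolist(),onz(c,d['at'],4)[:2].round(1).tolist(),round(d['p'],2)) for d in pinpoint('tag_eye','wrist')])
print('tag',[(np.round(d['at']).tolist(),onz(c,d['at'],0)[:2].round(1).tolist(),round(d['p'],2)) for d in pinpoint('tag','wrist')])
h=cv2.cvtColor(c['img'],cv2.COLOR_RGB2HSV); print(h[250,320])
s=cam('scene'); save(s,'sc6'); v=cam('side'); save(v,'sd6')
a=pinpoint('hook_tip','scene'); b=pinpoint('hook_tip','side'); print('tip',[(np.round(d['at'],1).tolist(),onz(s,d['at'],190).round(),d['p']) for d in a],[(np.round(d['at'],1).tolist(),onz(v,d['at'],190).round(),d['p']) for d in b])
a=pinpoint('hook_seat','scene'); b=pinpoint('hook_seat','side'); print('seat',[(np.round(d['at'],1).tolist(),onz(s,d['at'],155).round(),d['p']) for d in a],[(np.round(d['at'],1).tolist(),onz(v,d['at'],155).round(),d['p']) for d in b])
p=s['img'][120:250,170:330,::-1]; q=v['img'][100:230,260:420,::-1]
cv2.imwrite('pics/hook6.png',cv2.resize(np.vstack([p,q]),None,fx=2.3,fy=2.3,interpolation=cv2.INTER_CUBIC))
cv2.imwrite('pics/tag6.png',np.hstack([cv2.resize(np.vstack([p,q]),None,fx=2.2,fy=2.2,interpolation=cv2.INTER_CUBIC),cv2.resize(c['img'][60:346,120:480,::-1],None,fx=1.2,fy=2,interpolation=cv2.INTER_CUBIC)[:572]]))
```

```text
60.33 [ 473.9 -221.6  213.5] [-3.141 -0.    -0.189] [ 0.3 -0.4  0.3] 91.5 0.0
60.38 [ 474.  -221.6  213.6] [-3.142 -0.    -0.19 ] [1.2 0.9 0. ] 91.8 0.0
eye [([334.0, 361.0], [231.5, -239.8], 0.71), ([36.0, 620.0], [569.7, -577.6], 0.62), ([127.0, 316.0], [537.9, -230.6], 0.58)]
tag [([309.0, 369.0], [270.4, -258.8], 0.97), ([7.0, 597.0], [604.1, -554.1], 0.72), ([158.0, 319.0], [500.1, -227.2], 0.67)]
[ 16  98 195]
tip [([157.5, 214.2], array([ 597., -368.,  190.]), 0.64), ([172.0, 257.9], array([ 572., -216.,  190.]), 0.36)] [([122.1, 317.8], array([ 592., -350.,  190.]), 0.77)]
seat [([170.4, 211.5], array([ 619., -365.,  155.]), 0.81), ([301.2, 286.3], array([862., 111., 155.]), 0.69)] [([131.7, 311.0], array([ 614., -341.,  155.]), 0.78)]
```

View pics/tag6.png

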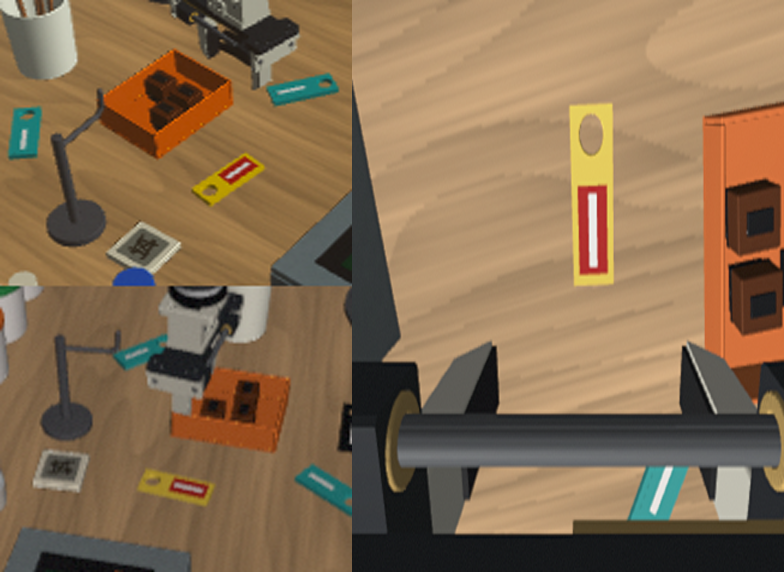

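```bash
cat >> h.py <<'E'
def tagpose(c,z=8,box=None):
    h=cv2.cvtColor(c['img'],cv2.COLOR_RGB2HSV); m=cv2.inRange(h,(22,120,120),(32,255,255))
    n,l,s,ce=cv2.connectedComponentsWithStats(cv2.morphologyEx(m,cv2.MORPH_OPEN,np.ones((2,2)))); i=1+np.argmax(s[1:,4])
    cs=cv2.findContours((l==i).astype(np.uint8),cv2.RETR_EXTERNAL,cv2.CHAIN_APPROX_NONE)[0][0][:,0]
    P=np.array([onz(c,(y,x),z)[:2] for x,y in cs],np.float32); return cv2.minAreaRect(P)
E
python3 - <<'E'
from h import *
st(); c=cam('wrist'); print(tagpose(c)); 
s=cam('scene'); v=cam('side'); save(s,'sc7')
print('foot',onz(s,(221,204),7).round(),onz(v,(161,290),7).round())
print('ptop',onz(s,(182.3,195.9),175).round(),onz(v,(123.6,287.7),175).round())
print('tip',tri([(s,(161.5,215)),(v,(121.3,313.2))]).round(1), onz(s,(161.5,215),193).round(),onz(v,(121.3,313.2),193).round())
E
```

```text
60.77 [ 473.6 -221.9  213.6] [ 3.142  0.    -0.192] [-0.8 -0.8 -0.4] 92.0 0.0
((498.2878723144531, -229.5343780517578), (41.92246627807617, 109.79029083251953), 80.95357513427734)
foot [ 699. -351.    7.] [ 698. -351.    7.]
ptop [ 698. -347.  175.] [ 693. -347.  175.]
tip [ 608.  -353.7  188.8] [ 611. -350.  193.] [ 607. -348.  193.]
```

Emit:
play_rows --rows '[[[0.24, -0.1, -0.95], [0, 0, 0.12]], [[0.24, -0.1, -0.95], [0, 0, 0.12]], [[0, 0, -0.95], [0, 0, 0]], [[0, 0, -0.95], [0, 0, 0]], [[0, 0, -0.95], [0, 0, 0]], [[0, 0, -0.95], [0, 0, 0]], [[0, 0, -0.5], [0, 0, 0]], [[0, 0, -0.2], [0, 0, 0]], [[0, 0, -0.12], [0, 0, 0]], [[0, 0, 0], [0, 0, 0]], [[0, 0, 0], [0, 0, 0]]]'

```text
time: 62.3
tool_pos: [488.4, -228.2, 18.7]
tcp_rot: [3.141, -0.001, -0.159]
contact_force: [-0.6, 0.6, 0.6]
grip_width: 91.9
finger_force: 0.0
```

Emit:
play_rows --rows '[[[0, 0, -0.08], [0, 0, 0]], [[0, 0, 0], [0, 0, 0]]]'

```text
time: 62.55
tool_pos: [487.9, -228.0, 15.6]
tcp_rot: [3.142, 0.0, -0.159]
contact_force: [0.3, -0.1, 0.4]
grip_width: 91.8
finger_force: 0.0
```

Emit:
play_rows --rows '[[[0, 0, 0], [0, 0, 0]], [[0, 0, 0], [0, 0, 0]], [[0, 0, 0], [0, 0, 0]], [[0, 0, 0], [0, 0, 0]], [[0, 0, 0], [0, 0, 0]], [[0, 0, 0], [0, 0, 0]], [[0, 0, 0], [0, 0, 0]], [[0, 0, 0], [0, 0, 0]]]' --hand -1

```text
time: 63.55
tool_pos: [488.0, -228.0, 15.6]
tcp_rot: [3.142, 0.0, -0.159]
contact_force: [-1.0, -0.2, 0.8]
grip_width: 41.5
finger_force: 30.0
```

Emit:
play_rows --rows '[[[0, 0, 0.5], [0, 0, 0]], [[0, 0, 1], [0, 0, 0]], [[0, 0, 1], [0, 0, 0]], [[0, 0, 1], [0, 0, 0]], [[0, 0, 1], [0, 0, 0]], [[0, 0, 1], [0, 0, 0]], [[0, 0, 1], [0, 0, 0]], [[0, 0, 1], [0, 0, 0]]]'

```text
time: 64.55
tool_pos: [487.7, -227.8, 242.7]
tcp_rot: [3.141, -0.001, -0.159]
contact_force: [-0.5, -0.5, 0.2]
grip_width: 41.5
finger_force: 30.0
```

Emit:
play_rows --rows '[[[0.36, -0.7, 0], [0, 0, 0.19]], [[0.36, -0.7, 0], [0, 0, 0.19]], [[0.36, -0.7, 0], [0, 0, 0.19]], [[0.36, -0.7, 0], [0, 0, 0.19]], [[0.36, -0.7, 0], [0, 0, 0.19]], [[0.36, -0.6, 0], [0, 0, 0.19]], [[0, 0, 0], [0, 0, 0]], [[0, 0, 0], [0, 0, 0]]]'

```text
time: 65.55
tool_pos: [552.4, -350.3, 241.0]
tcp_rot: [-3.141, 0.0, 0.0]
contact_force: [-0.0, -0.1, -1.2]
grip_width: 41.5
finger_force: 30.0
```

Run:
```python
from h import *
st(); c=cam('wrist'); save(c,'whook',(0,280,160,480),2.4); st()
o=get_obs()['tool_pos'][2]
print('eye',[(np.round(d['at'],1).tolist(),onz(c,d['at'],o-7.6)[:2].round(1).tolist(),round(d['p'],2)) for d in pinpoint('tag_eye','wrist')])
print('tip',[(np.round(d['at'],1).tolist(),onz(c,d['at'],190)[:2].round(1).tolist(),round(d['p'],2)) for d in pinpoint('hook_tip','wrist')])
print(proj(c,(608,-351,190)),proj(c,(698,-350,175)))
```

```text
65.55 [ 552.4 -350.3  241. ] [-3.141  0.     0.   ] [-0.  -0.1 -1.2] 41.5 30.0
65.6 [ 552.4 -350.2  241.1] [-3.141e+00  0.000e+00  1.000e-03] [-0.2 -0.1 -0.8] 41.6 30.0
eye [([159.3, 487.5], [607.0, -438.9], 0.76)]
tip [([151.6, 320.2], [605.9, -351.2], 0.7)]
[148.4780017  319.97633251] [  2.59266641 318.74215805]
```

View pics/whook.png

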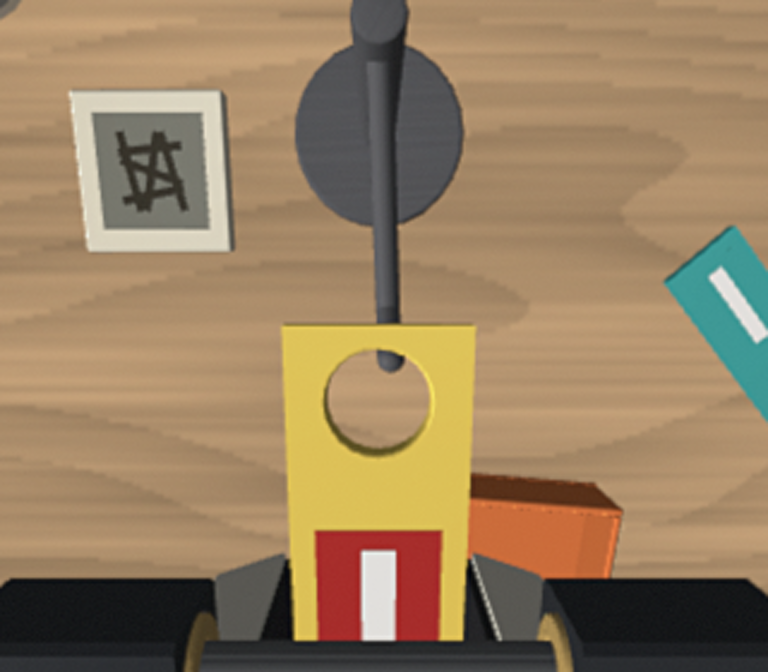

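Run:
```python
from h import *
c=cam('wrist'); st()
print('eye',onz(c,(167.4,317.4),231).round(1)); print('tip',onz(c,(149.0,322.6),190).round(1), 'tipend',onz(c,(151,322.7),192))
print('post',onz(c,(8/2.4,160+380/2.4),175).round(1))
```

```text
65.75 [ 552.6 -350.4  241.1] [ 3.141e+00 -0.000e+00  1.000e-03] [ 0.2 -0.4 -0.6] 41.2 30.0
eye [ 602.3 -349.2  231. ]
tip [ 607.8 -352.7  190. ] tipend [ 606.70971102 -352.74706471  192.        ]
post [ 697.8 -349.6  175. ]
```

Emit:
play_rows --rows '[[[0.17, -0.12, 0], [0, 0, 0]], [[0, 0, 0], [0, 0, 0]], [[0, 0, -0.3], [0, 0, 0]], [[0, 0, -0.3], [0, 0, 0]], [[0, 0, -0.3], [0, 0, 0]], [[0, 0, 0], [0, 0, 0]], [[0, 0, 0], [0, 0, 0]]]'

```text
time: 66.62
tool_pos: [558.0, -354.7, 213.7]
tcp_rot: [3.141, -0.0, 0.001]
contact_force: [0.9, 0.4, -0.4]
grip_width: 41.3
finger_force: 30.0
```

Run:
```python
from h import *
st(); c=cam('wrist'); save(c,'whook2',(60,260,220,420),3); st()
```

```text
66.62 [ 558.  -354.7  213.7] [ 3.141e+00 -0.000e+00  1.000e-03] [ 0.9  0.4 -0.4] 41.3 30.0
66.67 [ 558.  -354.7  214. ] [ 3.141e+00 -1.000e-03  1.000e-03] [ 1.2 -0.2 -0.3] 41.2 30.0
```

View pics/whook2.png

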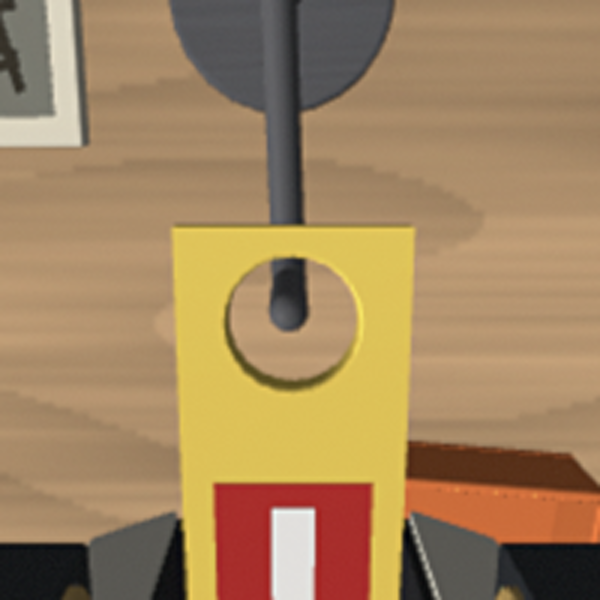

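Emit:
play_rows --rows '[[[0.05, 0, -0.25], [0, 0, 0]], [[0, 0, -0.3], [0, 0, 0]], [[0, 0, -0.3], [0, 0, 0]], [[0, 0, -0.3], [0, 0, 0]], [[0, 0, -0.07], [0, 0, 0]], [[0, 0, 0], [0, 0, 0]]]'

```text
time: 67.42
tool_pos: [559.4, -354.6, 176.9]
tcp_rot: [-3.142, 0.0, 0.001]
contact_force: [0.7, -0.2, -1.3]
grip_width: 41.4
finger_force: 30.0
```

Emit:
play_rows --rows '[[[0, 0, 0], [0, 0, 0]], [[0, 0, 0], [0, 0, 0]], [[0, 0, 0], [0, 0, 0]], [[0, 0, 0], [0, 0, 0]], [[0, 0, 0], [0, 0, 0]], [[0, 0, 0], [0, 0, 0]], [[0, 0, 0], [0, 0, 0]], [[0, 0, 0], [0, 0, 0]]]' --hand 1

```text
time: 68.42
tool_pos: [559.4, -354.6, 177.0]
tcp_rot: [3.141, 0.0, 0.001]
contact_force: [-0.0, 0.4, 0.9]
grip_width: 91.9
finger_force: 0.0
```

Emit:
play_rows --rows '[[[-0.2, 0, 0.6], [0, 0, 0]], [[-0.2, 0, 0.8], [0, 0, 0]], [[-0.5, 0, 0.8], [0, 0, 0]], [[-0.8, 0, 0.8], [0, 0, 0]], [[-0.8, 0.3, 0.6], [0, 0, 0]], [[-0.8, 0.3, 0], [0, 0, 0]], [[-0.5, 0.3, 0], [0, 0, 0]], [[0, 0, 0], [0, 0, 0]], [[0, 0, 0], [0, 0, 0]], [[0, 0, 0], [0, 0, 0]]]'

```text
time: 69.68
tool_pos: [445.9, -327.9, 285.0]
tcp_rot: [3.141, -0.0, 0.001]
contact_force: [-0.0, 0.5, 0.6]
grip_width: 91.7
finger_force: 0.0
```

Run:
```python
from h import *
st(); s=cam('scene'); v=cam('side')
p=s['img'][120:310,170:470,::-1]; q=v['img'][90:310,220:420,::-1]
p=cv2.resize(p,None,fx=1.6,fy=1.6,interpolation=cv2.INTER_CUBIC); q=cv2.resize(q,None,fx=1.55,fy=1.382,interpolation=cv2.INTER_CUBIC)
h=min(len(p),len(q)); cv2.imwrite('pics/end.png',np.hstack([p[:h],q[:h]])); print(p.shape,q.shape)
```

```text
69.67 [ 445.9 -327.9  285. ] [ 3.141e+00 -0.000e+00  1.000e-03] [-0.   0.5  0.6] 91.7 0.0
(304, 480, 3) (304, 310, 3)
```

View pics/end.png

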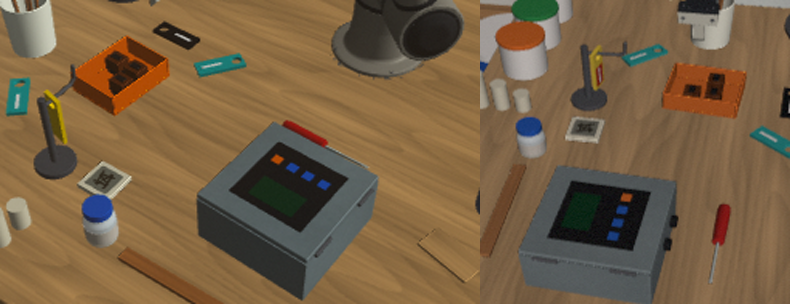

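The tag hangs on the hook arm at (55,115), the door is shut, and three worn relays are in the tub at (125,75). I'll let things settle, then hand in.

Emit:
play_rows --rows '[[[0, 0, 0], [0, 0, 0]], [[0, 0, 0], [0, 0, 0]], [[0, 0, 0], [0, 0, 0]], [[0, 0, 0], [0, 0, 0]], [[0, 0, 0], [0, 0, 0]], [[0, 0, 0], [0, 0, 0]], [[0, 0, 0], [0, 0, 0]], [[0, 0, 0], [0, 0, 0]], [[0, 0, 0], [0, 0, 0]], [[0, 0, 0], [0, 0, 0]], [[0, 0, 0], [0, 0, 0]], [[0, 0, 0], [0, 0, 0]]]'

```text
time: 71.28
tool_pos: [445.4, -327.6, 285.0]
tcp_rot: [3.142, -0.0, 0.001]
contact_force: [-0.6, 0.8, 0.3]
grip_width: 91.8
finger_force: 0.0
```

Run:
```python
from h import *
st(); s=cam('scene')
print([(np.round(d['at']).tolist(),round(d['p'],2)) for d in spot_in('tag','scene')])
print(bot.close_job())
```

```text
71.28 [ 445.4 -327.6  285. ] [ 3.142e+00 -0.000e+00  1.000e-03] [-0.6  0.8  0.3] 91.8 0.0
[([248.0, 348.0], 0.75), ([162.0, 307.0], 0.67), ([140.0, 277.0], 0.65), ([180.0, 180.0], 0.64), ([191.0, 205.0], 0.49), ([261.0, 232.0], 0.37)]
the job is handed in; nothing more can be done
None
```

The job is done and handed in at about 71 s: all three worn relays are in the scrap tub, the three new ones are home in their sockets, the door was then shut on its catch, and last the yellow tag was hung on the hook.

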